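Shut the soldering bench down for the night

TASK

Shut the soldering bench down for the night. Lift the copper pickle pot off its warmer, keeping it level, and stand it squarely on the white tile; swing the chemical cupboard's door wide open by its handle, stand every tub and bottle that was left out on the bench upright in the cupboard's pull-out tray, then push the tray fully home and shut the door. Leave the steel doming block, the mug of brushes and the soldering brick where they are.

Things in the scene. Friction and masses are not known exactly. Their poses are not given: they have to be found in the camera images.
- cupboard: fixed grey steel bench cupboard, 280 mm deep (its x), 280 mm wide (its y), 250 mm high, 12 mm walls; origin at the centre of its underside; its front, with the door, looks along its -x axis (towards the robot). Inside is one pull-out tray; clear opening 256 mm wide and 226 mm high
- door (a joint): angle of the cupboard's door about its upright hinge on the cupboard's +y (left) edge: 0 shut, grows as the free edge swings out towards the robot and to the left, stops at 1.9 rad. It may start ajar. A friction hinge: it stays where it is left and needs about 1 N at the handle. The door is 18 mm thick, 280 mm wide, 246 mm high
- door_handle (a point): middle of the door's upright steel bar handle: round bar 11 mm thick, 100 mm long (50 mm above and below this point; top about 15 mm below the roof), 35 mm in front of the door's outer face, on two stubs 42 mm above and below this point, 35 mm from the door's free edge; it moves with the door, z up. With the door shut it is 245 mm to the right of and 53 mm in front of the hinge axis
- door_hinge (a point): point on the door's upright hinge axis at the height of the handle's middle, at the cupboard's front left edge
- tray (a joint): how far the cupboard's tray is drawn out towards the cupboard's front: 0 fully home, 0.21 m fully out (stop). Slides with about 1.5 N of friction and stays where it is left
- tray_in (a point): centre of the tray's inner floor, 22 mm above the bench; axes as the cupboard's. Floor: x from -97 to +102 mm, y from -115 to +115 mm; side and back walls 24 mm high above it, front panel (-x side, 10 mm thick) 84 mm. Home, the panel is 45 mm behind the cupboard's front face; fully out, the floor beyond x = +57 mm is still under the roof
- tray_handle (a point): middle of the tray's upright steel bar handle: round bar 11 mm thick, 70 mm long (35 mm above and below this point), 35 mm in front of the tray's front panel, on two stubs 30 mm above and below this point; 66 mm above the bench, midway across; home, it is 10 mm behind the cupboard's front face
- warmer: fixed white hot plate, 150 x 150 mm, 50 mm high, with a round dark plate (124 mm) on top on which the pot stands at the start; origin at the centre of its underside
- pot: lidded copper pickle pot, 114 mm across its lid, foot 92 mm across, 84 mm high to the top of the lid, with a stiff steel arch handle up to 146 mm, about 0.7 kg; origin at the centre of its underside, z axis up
- pot_handle (a point): middle of the top of the pot's arch handle, 140 mm above the pot's underside: a straight round bar 12 mm thick, 68 mm long, along this frame's y axis; 50 mm of free space below it; it moves with the pot
- tile: fixed white ceramic tile, 160 x 160 mm, 8 mm thick, on which the pot must be stood; origin at the centre of its underside
- tub1: white plastic screw-lid tub, upright, 60 mm diameter, straight-walled to 66 mm, 89 mm high over its lid, about 0.25 kg; origin at the centre of its underside, z axis up through the lid. One of the chemicals; may be absent
- tub2: white plastic screw-lid tub, upright, 60 mm diameter, straight-walled to 66 mm, 89 mm high over its lid, about 0.25 kg; origin at the centre of its underside, z axis up through the lid. One of the chemicals; may be absent
- bottle1: amber glass bottle, upright, 60 mm diameter, straight-walled to 60 mm, then a shoulder to a narrow neck with a black cap 31 mm wide, 98 mm high in all, about 0.25 kg; origin at the centre of its underside, z axis up. One of the chemicals; may be absent
- bottle2: amber glass bottle, upright, 60 mm diameter, straight-walled to 60 mm, then a shoulder to a narrow neck with a black cap 31 mm wide, 98 mm high in all, about 0.25 kg; origin at the centre of its underside, z axis up. One of the chemicals; may be absent
- block: bystander: steel doming block, a 60 mm cube with round hollows in its faces; origin at the centre of its underside
- mug: bystander: blue mug holding brushes, 76 mm diameter, 90 mm high (brushes to 185 mm); origin at the centre of its underside
- brick: bystander: pale soldering brick, 180 x 90 x 30 mm; origin at the centre of its underside
Mind the look-alikes: they are no part of the job. What is shaped like the tub1 but pink or red is not meant. Leave any yellow look-alike of the tub2 alone.

How it is judged:
By the outcome, as a careful person would: the job done as asked, in the order asked, and still so for the second after the job is handed in, with the robot touching nothing.
Of tub1, tub2, bottle1, bottle2 only 2 to 4 are there at a start; the rules pass over those that are not, and their reading is None.
At some moment in a run one of tub1, tub2, bottle1, bottle2 may be knocked a few centimetres aside while the robot is not near it.
It also fails if it takes over 210 s, if anything falls off the work surface, if the arm or the gripper's body presses on something with over 40 N, if the wrist force passes 120 N, or if a joint passes its speed limit or range.

ROBOT

A 6-joint arm with a two-finger parallel gripper is mounted at the origin on the work surface. World frame = base frame: x ahead of the robot, y to its left, z up, the work surface at z = 0. Lengths are in mm, angles in rad, forces in N, time in s.
With the tool pointing down it reaches from about 300 to 1000 mm from the base axis. Payload 5.1 kg.
Tool frame: the origin (TCP) lies between the finger pads, 19 mm behind the fingertips; this is the grasp point; z points along the fingers, y is the line along which they close (so a half turn about z gives the same grasp; the last joint's range is limited). The gripper opens to 95 mm and grips with 3 to 60 N. Pads are 20 mm wide; open, the fingers measure 119 mm over their backs; the gripper's body (75 mm by 180 mm) begins 59 mm behind the grasp point.
Start: joints at [-1.355, 0.124, 1.65, -0, 1.367, -0.083], TCP at [191.31, -621.197, 233.456] pointing down, gripper open.
Joint ranges: [-2.61, 2.61], [-1.02, 2.33], [0.03, 2.71], [-1.35, 4.49], [0.32, 2.68], [-2.91, 2.91]. Speed limits (rad/s): [2.57, 2.57, 3.14, 3.14, 3.14, 3.14].

INTERFACE

Orientations are given as [roll, pitch, yaw] about the fixed x, y, z axes, in that order (R = Rz(yaw) Ry(pitch) Rx(roll)).
In Python, from bench import get_obs, cams, ticket gives the robot as it stands.
- The arm moves only by the shell command python3 -m handwheel 'ROWS' [FORCE]. ROWS is text: rows parted by semicolons, each of 7 numbers parted by spaces: the shift along the tool's x, y, z in units of 30 mm (1.0 is 30 mm), then the turn, a rotation vector about the tool's x, y, z in units of 5 degrees (1.0 is 5 degrees), then the closure, from -1 (fully open) to 1 (shut). A call has 1 to 5 rows; each row shifts and turns the commanded pose from where the row before left it, along the tool's axes as they then stand; what a row does not reach is not made up. A row lasts 1/12 s, in which the tool goes at most 41.7 mm and 7.16 degrees, less where a joint would pass 70% of its speed; a pose out of reach is approached as far as the arm can. A call is refused whole if a number of a shift passes 1 or a number of a turn 1, either way. A call with a gripper value outside its range is refused whole. The fingers move at their own pace and stop on an object; FORCE is the grip in N (left out, the last holds). Time passes only in rows, so rows that do not move let the fingers close. It gives the time, the measured TCP pose, the force, the opening and the grip force at its end, in the units of the state.
- get_obs(): the state, without advancing time (a new reading comes with each control period).
- cams.capture(name): name is "side" or "top"; returns the picture (420x560x3 uint8, red, green, blue); there is no depth.
- cams.camera_params(name): a dict with "mtx" (3x3 intrinsics, pixels), "R" (3x3) and "t" (3): a world point X has camera coordinates R X + t. Camera axes: x right, y down, z forward; pixel columns grow to the right and rows downward; lengths in mm; the calibration is good to about 2 mm. A picture is of the moment at which its call begins. camera_params takes no time and is no camera call.
- ticket.sign_off(): hands the job in; it is judged then, once.
The state is a dict: "t": time; "qpos": joint angles; "qvel": joint speeds; "joint_efforts": joint torques, N m; "position": TCP position; "eef_rot": TCP orientation; "force": force on the tool from outside, world axes, zero at the start; "moment": the same for the moment, N m; "opening": finger opening in mm; "grasp_force": force on a finger pad.
Only numpy, scipy, OpenCV 4.12 (cv2) and the standard library are available. Lean on these libraries where they do the work, as an engineer would, in place of code of your own. Each camera call takes 0.05 s, during which the arm holds its last target. There are 200 camera calls.

## Working session

There is one attempt and no reset: what is moved stays moved. The work goes in short steps, Python scripts to look and compute and a shell command to move; the robot and the scene stay as the last step left them, time stands still between calls to the robot, and variables do not carry over. Pictures are saved under pics/ and viewed, at most 14 in all, crops included, and the job is handed in when it is done.

```bash
ls; mkdir -p pics; python3 - <<'E'
from bench import get_obs,cams
import cv2,numpy as np
for n in("side","top"):
    im=cams.capture(n);cv2.imwrite(f"pics/{n}0.png",im[:,:,::-1])
    p=cams.camera_params(n);print(n,np.round(p["mtx"],1).tolist(),np.round(p["R"],3).tolist(),np.round(p["t"],1).tolist(), np.round(-p["R"].T@p["t"]))
o=get_obs();print(o)
E
```

```text
pics
side [[532.2, 0.0, 284.7], [0.0, 532.2, 199.0], [0.0, 0.0, 1.0]] [[0.844, -0.536, 0.005], [-0.507, -0.801, -0.318], [0.175, 0.266, -0.948]] [-428.9, 318.0, 1643.8] [ 236. -412. 1662.]
top [[409.1, 0.0, 272.9], [0.0, 409.1, 208.9], [0.0, 0.0, 1.0]] [[-0.019, -1.0, -0.023], [-0.994, 0.022, -0.111], [0.112, 0.021, -0.994]] [54.0, 541.2, 1201.6] [ 404.   17. 1255.]
{'t': 0.1, 'qpos': array([-1.35459903e+00,  1.24420540e-01,  1.65147637e+00, -3.74628241e-05,
        1.36746307e+00, -8.26108577e-02]), 'qvel': array([ 0.00051915, -0.00124695, -0.00268524,  0.00015245,  0.00095289,
       -0.00060447]), 'joint_efforts': array([ 5.82786688e-04, -4.18878186e+01, -3.61097538e+01,  7.76753551e-02,
        4.61864378e-02, -7.04578906e-05]), 'position': array([ 191.19366967, -620.70958836,  232.35853788]), 'eef_rot': array([-3.13982833e+00, -1.09281811e-04,  2.98815651e-01]), 'force': array([0.49341543, 0.57832308, 0.57753255]), 'moment': array([ 0.01121783, -0.01282279, -0.02479622]), 'grasp_force': 0.0, 'opening': 95.16130995234182}
```

View pics/side0.png

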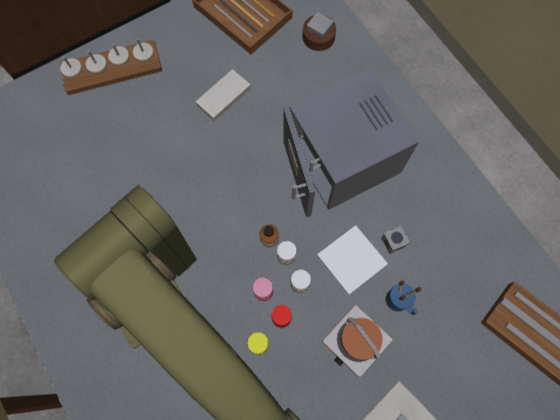

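View pics/top0.png

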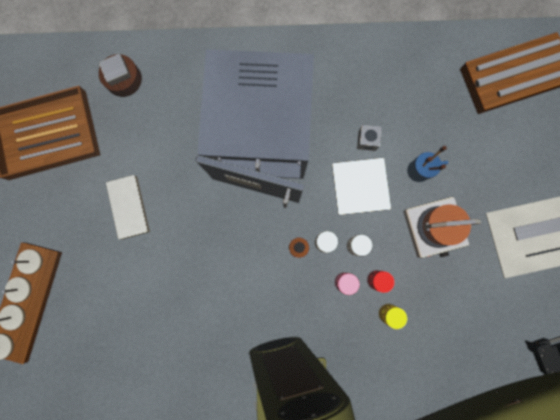

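```bash
cat > h.py <<'E'
import numpy as np,cv2
from bench import get_obs,cams
from scipy.spatial.transform import Rotation as Rn
P={n:cams.camera_params(n) for n in("side","top")}
def proj(n,X):
    p=P[n];c=p["mtx"]@(p["R"]@np.asarray(X,float)+p["t"]);return c[:2]/c[2]
def ray(n,uv):
    p=P[n];d=p["R"].T@np.linalg.solve(p["mtx"],[uv[0],uv[1],1]);return -p["R"].T@p["t"],d
def plane(n,uv,z):
    o,d=ray(n,uv);return o+d*(z-o[2])/d[2]
def tri(us,ut):
    Ms=[P[n]["mtx"]@np.c_[P[n]["R"],P[n]["t"]] for n in("side","top")]
    X=cv2.triangulatePoints(Ms[0],Ms[1],np.array(us,float).reshape(2,1),np.array(ut,float).reshape(2,1))[:,0];return X[:3]/X[3]
def blobs(im,lo,hi,amin=40):
    m=cv2.inRange(cv2.cvtColor(im,cv2.COLOR_RGB2HSV),np.array(lo),np.array(hi))
    n,l,s,c=cv2.connectedComponentsWithStats(m)
    return [(np.round(c[i],1).tolist(),int(s[i,4]),s[i,:4].tolist()) for i in range(1,n) if s[i,4]>=amin]
def move(target,yaw=None):
    """units (30mm / 5deg) in tool frame from present pose to target with tool down & yaw"""
    o=get_obs();R=Rn.from_euler("xyz",o["eef_rot"])
    d=R.inv().apply(np.asarray(target)-o["position"])/30
    y=yaw if yaw is not None else o["eef_rot"][2]
    w=(R.inv()*Rn.from_euler("xyz",[np.pi,0,y])).as_rotvec(degrees=True)/5
    print("d",np.round(d,2),"w",np.round(w,2),"t",o["t"])
E
python3 - <<'E'
from h import *
S=cv2.imread("pics/side0.png")[:,:,::-1];T=cv2.imread("pics/top0.png")[:,:,::-1]
for n,im in(("side",S),("top",T)):
    print(n)
    print(" white",blobs(im,(0,0,185),(180,45,255),60))
    print(" red/copper",blobs(im,(0,120,90),(16,255,255),30))
    print(" dark",blobs(im,(0,0,0),(180,255,40),15)[:12])
c=[cv2.resize(S[100:220,270:430],(400,300),interpolation=2),cv2.resize(T[140:215,190:320],(400,300),interpolation=2) if 0 else cv2.resize(T[130:220,190:310],(400,300),interpolation=2),
 cv2.resize(S[300:390,310:430],(400,300),interpolation=2),cv2.resize(T[180:270,390:510],(400,300),interpolation=2)]
cv2.imwrite("pics/m1.png",np.vstack([np.hstack(c[:2]),np.hstack(c[2:])])[:,:,::-1])
E
```

```text
side
 white [([352.0, 259.0], 2422, [318, 226, 69, 67]), ([286.4, 250.0], 256, [278, 242, 18, 17]), ([300.5, 279.0], 262, [291, 270, 19, 18])]
 red/copper [([245.4, 17.4], 1722, [193, 0, 99, 47]), ([111.6, 70.6], 1386, [63, 41, 98, 51]), ([269.1, 235.3], 159, [260, 225, 18, 18]), ([532.7, 307.4], 754, [504, 282, 56, 57]), ([281.3, 315.5], 349, [272, 305, 20, 22]), ([523.3, 337.3], 1465, [486, 304, 74, 76]), ([371.2, 330.9], 352, [355, 319, 27, 31]), ([355.5, 343.1], 714, [342, 323, 32, 36])]
 dark [([89.5, 38.3], 836, [12, 0, 158, 79]), ([305.2, 39.3], 27, [303, 34, 5, 11]), ([310.1, 146.2], 56, [304, 135, 14, 23]), ([326.8, 174.4], 46, [322, 165, 11, 19]), ([267.8, 231.4], 28, [265, 227, 8, 9]), ([174.7, 252.4], 1073, [152, 229, 44, 46]), ([141.8, 244.1], 18, [134, 236, 14, 16]), ([386.0, 243.2], 16, [384, 240, 5, 8]), ([338.2, 360.7], 28, [335, 357, 8, 8]), ([28.5, 401.5], 619, [0, 395, 60, 16])]
top
 white [([361.2, 185.9], 2709, [333, 158, 58, 57]), ([126.1, 206.7], 1593, [107, 176, 39, 62]), ([429.2, 227.8], 585, [408, 198, 60, 59]), ([525.0, 237.0], 3310, [488, 198, 72, 79]), (
[... 228 characters left out ...]
, 336, 10, 22])]
 red/copper [([511.7, 57.0], 1209, [466, 33, 94, 49]), ([516.9, 86.2], 1455, [477, 61, 83, 48]), ([131.7, 70.1], 63, [129, 63, 6, 18]), ([44.6, 133.5], 4158, [0, 87, 94, 90]), ([15.0, 103.9], 31, [0, 100, 31, 9]), ([446.9, 214.0], 505, [428, 205, 41, 19]), ([449.8, 233.9], 590, [430, 225, 40, 20]), ([298.5, 247.3], 184, [290, 238, 18, 19]), ([29.8, 302.2], 2185, [0, 243, 57, 120]), ([382.3, 281.3], 395, [370, 271, 24, 22])]
 dark [([464.6, 70.5], 31, [462, 66, 7, 11]), ([470.2, 85.5], 35, [467, 79, 7, 13]), ([476.0, 100.3], 49, [471, 93, 11, 17]), ([294.3, 382.6], 5212, [251, 338, 98, 82]), ([501.9, 394.0], 2578, [422, 339, 138, 81]), ([557.3, 347.7], 41, [552, 343, 8, 13])]
```

View pics/m1.png

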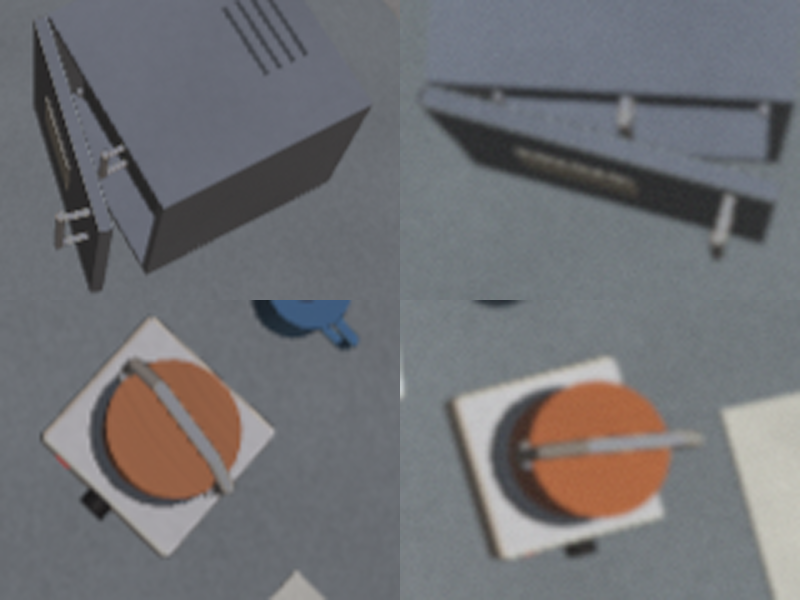

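```bash
python3 - <<'E'
from h import *
np.set_printoptions(precision=1,suppress=True)
S=cv2.imread("pics/side0.png")[:,:,::-1];T=cv2.imread("pics/top0.png")[:,:,::-1]
def circ(im,x0,y0,x1,y1,lo,hi):
    m=cv2.inRange(cv2.cvtColor(im,cv2.COLOR_RGB2HSV),lo,hi);k=np.zeros_like(m);k[y0:y1,x0:x1]=m[y0:y1,x0:x1]
    return cv2.minEnclosingCircle(cv2.findNonZero(k))
a=circ(S,335,310,390,370,(0,120,110),(16,255,255));b=circ(T,425,195,475,250,(0,120,110),(16,255,255))
print("lid",a,b,tri(a[0],b[0]))
for nm,s,t in(("tubA",(286.4,250),(327.1,241.2)),("tubB",(300.5,279),(361.4,244.7)),("bot cap",(267.8,231.4),(299.2,246.5)),("bot amber",(269.1,235.3),(298.5,247.3)),
 ("tile",(352,259),(361.2,185.9)),("hinge",(288.4,107.2),(196.6,155.5)),("froR",(336,183.2),(307.6,160.6)),("h top",(294,186),(288.4,189.1)),("h bot",(293.5,199.5),(284.8,205)),
 ("potbar",(349+14.4,338),(462.7,222.5)),("door free top",(270+110/2.5,100+228/2.5),(190+376/3.333,130+186/3.333)),("trayhandle top",(270+102/2.5,100+152/2.5),(190+226/3.333,130+97/3.333))):
    X=tri(s,t);print(nm,X,"reproj err",proj("side",X)-s)
print("bar yaw side",[plane("side",u,190) for u in((358,325.5),(378.4,356.4))],"top",[plane("top",u,190) for u in((447,223.5),(478.5,221.4))])
for n,im in(("side",S),("top",T)):
    m=cv2.inRange(cv2.cvtColor(im,cv2.COLOR_RGB2HSV),(0,0,185),(180,45,255))
    cs=[c for c in cv2.findContours(m,0,2)[0] if 2000<cv2.contourArea(c)<3000]
    for c in cs:
        r=cv2.approxPolyDP(c,6,True)[:,0];print(n,"tile",[plane(n,u,8)[:2] for u in r],plane(n,np.mean(c[:,0],0),8))
print("roof top",[plane("top",u,250)[:2] for u in((307.6,160.6),(196.6,155.5),(202,51),(315,51.5))],"side",[plane("side",u,250)[:2] for u in((336,183.2),(418,141.2),(288.4,107.2),(375,75))])
E
```

```text
lid ((361.6316223144531, 338.3427734375), 20.448123931884766) ((448.7127685546875, 224.60638427734375), 21.034595489501953) [ 480.5 -443.8  117.8]
tubA [ 441.9 -110.7   90. ] reproj err [-0.4  0.1]
tubB [ 430.1 -207.2   89.1] reproj err [-0.4  0.1]
bot cap [426.6 -30.9  86.2] reproj err [ 0. -0.]
bot amber [427.7 -31.6  38.1] reproj err [-0.5  0.1]
tile [ 612.6 -230.2    5.3] reproj err [-0.4  0.2]
hinge [666.6 233.6 221.8] reproj err [-0.4  0.2]
froR [643.  -52.1 244.2] reproj err [-0.8  0.4]
h top [549.1   1.1 251.9] reproj err [ 3.3 -1.6]
h bot [543.9   7.5 109.6] reproj err [-0.  0.]
potbar [ 474.7 -444.5  201.1] reproj err [ 0.6 -0.2]
door free top [578.1 -38.3 242.6] reproj err [-0.6  0.2]
trayhandle top [663.6  82.6 120.7] reproj err [ 1.9 -1. ]
bar yaw side [array([ 481.4, -409.7,  190. ]), array([ 481.3, -504.6,  190. ])] top [array([ 476.5, -409.7,  190. ]), array([ 480.2, -490.6,  190. ])]
side tile [array([ 685.8, -148.7]), array([ 531.4, -159.8]), array([ 543.6, -309.6]), array([ 694.8, -301.3])] [ 611.  -227.2    8. ]
top tile [array([ 695.8, -297. ]), array([ 680.6, -145.3]), array([ 527.7, -158.2]), array([ 542.8, -313.8])] [ 604.7 -227.9    8. ]
roof top [array([637.2, -50.9]), array([657.2, 228.1]), array([934. , 214.5]), array([923.5, -78.1])] side [array([644. , -53.8]), array([918.8, -73.6]), array([659.5, 220.8]), array([941. , 172.8])]
```

```bash

python3 -m handwheel '0 0 -0.2 0 0 -1 -1;0 0 -0.2 0 0 -1 -1;0 0 -0.2 0 0 -1 -1;0 0 0 0 0 -1 -1;0 0 0 0 0 -1 -1'
python3 -m handwheel '0 0 0 0 0 -1 -1;0 0 0 0 0 -1 -1;0 0 0 0 0 -1 -1;0 0 0 0 0 -1 -1;0 0 0 0 0 -1 -1' >/dev/null
python3 -m handwheel '0 0 0 0 0 -1 -1;0 0 0 0 0 -1 -1;0 0 0 0 0 -1 -1;0 0 0 0 0 -1 -1;0 0 0 0 0 -0.8 -1'
python3 - <<'E'
from h import *
move([479,-443,250],np.pi/2+.02)
for n,u in(("side",(361.6,338.3)),("top",(448.7,224.6))): print("lid",plane(n,u,134).round(1))
for n,u in(("side",(402,297)),("top",(428,166))): print("mug",plane(n,u,90).round(1))
for n,u in(("side",(396,238)),("top",(371,135))): print("block",plane(n,u,60).round(1))
E
```

```text
t: 0.52
position: [191.3, -621.2, 251.5]
eef_rot: [-3.142, -0.0, 0.739]
force: [0.7, 0.2, -1.7]
opening: 95.0
grasp_force: 0.0
t: 1.35
position: [191.2, -620.9, 250.7]
eef_rot: [-3.141, -0.001, 1.594]
force: [-0.3, 0.6, 0.6]
opening: 95.2
grasp_force: 0.0
d [5.7  9.73 0.03] w [-0.   -0.01  0.04] t 1.35
lid [ 479.3 -443.6  134. ]
lid [ 477.2 -436.5  134. ]
mug [ 654.1 -411.7   90. ]
mug [ 649.9 -406.6   90. ]
block [ 754.6 -255.    60. ]
block [ 754.4 -254.7   60. ]
```

```bash

python3 -m handwheel '0.48 0.8 0 0 0 0 -1;0.48 0.8 0 0 0 0 -1;0.48 0.8 0 0 0 0 -1;0.48 0.8 0 0 0 0 -1;0.48 0.8 0 0 0 0 -1' >/dev/null
python3 -m handwheel '0.48 0.8 0 0 0 0 -1;0.48 0.8 0 0 0 0 -1;0.48 0.8 0 0 0 0 -1;0.48 0.8 0 0 0 0 -1;0.48 0.8 0 0 0 0 -1' >/dev/null
python3 -m handwheel '0.48 0.8 0 0 0 0 -1;0.48 0.8 0 0 0 0 -1;0 0 0 0 0 0 0'
python3 - <<'E'
from h import *
move([478.5,-440,193],np.pi/2+.02)
S=cams.capture("side");T=cams.capture("top")
c=[cv2.resize(S[270:390,310:470],(400,300),interpolation=2),cv2.resize(T[150:270,370:530],(400,300),interpolation=2)]
cv2.imwrite("pics/p1.png",np.hstack(c)[:,:,::-1])
E
```

```text
t: 2.43
position: [479.1, -439.9, 250.7]
eef_rot: [3.141, -0.002, 1.595]
force: [0.5, 0.2, 0.0]
opening: 92.1
grasp_force: 0.0
d [-0.01 -0.02  1.92] w [ 0.01 -0.02  0.04] t 2.4333
```

View pics/p1.png

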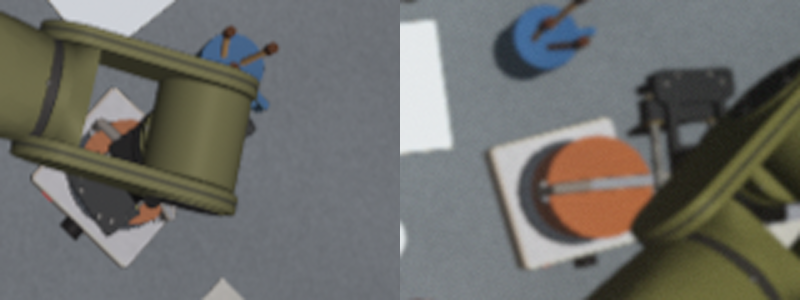

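```bash

python3 -m handwheel '0 0 0.4 0 0 0 0;0 0 0.4 0 0 0 0;0 0 0.4 0 0 0 0;0 0 0.4 0 0 0 0;0 0 0.3 0 0 0 0'
python3 -m handwheel '0 0 0 0 0 0 1;0 0 0 0 0 0 1;0 0 0 0 0 0 1;0 0 0 0 0 0 1;0 0 0 0 0 0 1' 45
python3 -m handwheel '0 0 0 0 0 0 1;0 0 0 0 0 0 1;0 0 -0.1 0 0 0 1;0 0 -0.1 0 0 0 1;0 0 0 0 0 0 1' 
python3 -m handwheel '0 0 -0.2 0 0 0 1;0 0 -0.2 0 0 0 1;0 0 -0.2 0 0 0 1;0 0 -0.2 0 0 0 1;0 0 0 0 0 0 1' 
```

```text
t: 2.95
position: [474.6, -442.5, 191.4]
eef_rot: [-3.139, -0.002, 1.589]
force: [-0.5, -0.1, -0.1]
opening: 52.7
grasp_force: 0.0
t: 3.37
position: [476.3, -443.2, 195.6]
eef_rot: [3.14, 0.001, 1.59]
force: [-0.1, -0.0, -0.4]
opening: 19.9
grasp_force: 0.0
t: 3.78
position: [475.2, -442.2, 199.3]
eef_rot: [-3.14, -0.002, 1.59]
force: [0.2, -0.3, -5.4]
opening: 11.0
grasp_force: 44.8
t: 4.2
position: [476.6, -443.5, 227.0]
eef_rot: [3.139, 0.003, 1.59]
force: [0.2, -0.6, -5.4]
opening: 11.1
grasp_force: 44.8
```

```bash

python3 -m handwheel '0 0 -0.4 0 0 0 1;0 0 -0.4 0 0 0 1;0 0 -0.4 0 0 0 1;0 0 -0.4 0 0 0 1;0 0 -0.4 0 0 0 1'
python3 -m handwheel '0.2 0.1 0 0 0 0 1;0.4 0.25 0 0 0 0 1;0.6 0.4 0 0 0 0 1;0.6 0.4 0 0 0 0 1;0.6 0.4 0 0 0 0 1' >/dev/null
python3 -m handwheel '0.6 0.4 0 0 0 0 1;0.6 0.4 0 0 0 0 1;0.6 0.4 0 0 0 0 1;0.6 0.4 0 0 0 0 1;0.6 0.4 0 0 0 0 1' >/dev/null
python3 -m handwheel '0.6 0.4 0 0 0 0 1;0.6 0.4 0 0 0 0 1;0.4 0.25 0 0 0 0 1;0.2 0.1 0 0 0 0 1;0 0 0 0 0 0 1'
python3 -m handwheel '0 0 0 0 0 0 1;0 0 0 0 0 0 1;0 0 0 0 0 0 1' 
python3 - <<'E'
from h import *
for i in range(4):
    S=cams.capture("side");print(get_obs()["position"].round(1),get_obs()["eef_rot"].round(3))
T=cams.capture("top")
move([612.5,-231,160],np.pi/2+.02)
cv2.imwrite("pics/p2s.png",S[:,:,::-1])
c=[cv2.resize(S[150:300,290:490],(400,300),interpolation=2),cv2.resize(T[120:270,270:470],(400,300),interpolation=2)]
cv2.imwrite("pics/p2.png",np.hstack(c)[:,:,::-1])
E
```

```text
t: 4.62
position: [476.1, -443.0, 286.6]
eef_rot: [3.141, 0.001, 1.59]
force: [0.0, 1.2, -5.0]
opening: 10.8
grasp_force: 44.8
t: 5.87
position: [612.9, -222.1, 283.7]
eef_rot: [-3.14, -0.001, 1.593]
force: [0.4, 0.9, -6.7]
opening: 10.6
grasp_force: 44.8
t: 6.12
position: [612.1, -225.1, 284.4]
eef_rot: [-3.141, 0.0, 1.589]
force: [-0.3, -0.2, -6.3]
opening: 10.7
grasp_force: 44.8
[ 612.2 -225.   284.5] [-3.141  0.     1.589]
[ 612.2 -225.   284.5] [-3.142  0.     1.589]
[ 612.3 -224.9  284.5] [-3.142  0.     1.589]
[ 612.3 -224.8  284.5] [3.142 0.    1.589]
d [-0.21 -0.    4.15] w [ 0.    0.   -0.01] t 6.3667
```

View pics/p2.png

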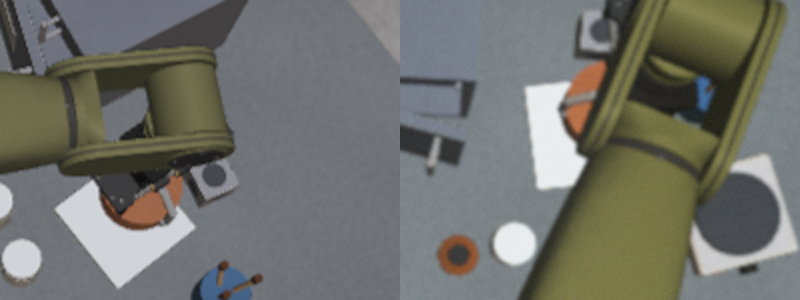

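```bash
python3 - <<'E'
from h import *
S=cv2.imread("pics/p2s.png")[:,:,::-1]
m=cv2.inRange(cv2.cvtColor(S,cv2.COLOR_RGB2HSV),(0,110,100),(16,255,255));k=np.zeros_like(m);k[205:280,330:400]=m[205:280,330:400]
pts=cv2.findNonZero(k);c=cv2.minEnclosingCircle(pts);print(c,cv2.boundingRect(pts),plane("side",c[0],224))
# expected radius px & predicted lid centre at several hypotheses
print(proj("side",[612.3,-223,224]),proj("side",[612.3,-223-57,224]),[proj("side",[612.3+57*np.cos(a),-223+57*np.sin(a),224]).round(0).tolist() for a in np.arange(0,6.28,.785)])
E
```

```text
((361.5277404785156, 245.08551025390625), 19.448965072631836) (343, 238, 38, 27) [ 608.71262483 -236.3289008   224.        ]
[359.83133086 240.45811909] [371.71196451 257.49398933] [[377.0, 230.0], [363.0, 221.0], [348.0, 224.0], [340.0, 236.0], [343.0, 251.0], [356.0, 260.0], [372.0, 258.0], [380.0, 245.0]]
```

```bash

python3 -m handwheel '-0.04 0 0.3 0 0 0 1;0 0 0.5 0 0 0 1;0 0 0.5 0 0 0 1;0 0 0.5 0 0 0 1;0 0 0.5 0 0 0 1' 
python3 -m handwheel '0 0 0.5 0 0 0 1;0 0 0.5 0 0 0 1;0 0 0.3 0 0 0 1;0 0 0.2 0 0 0 1;0 0 0.2 0 0 0 1'
python3 -m handwheel '0 0 0.07 0 0 0 1;0 0 0 0 0 0 1;0 0 0 0 0 0 1'
python3 -m handwheel '0 0 0.07 0 0 0 1;0 0 0 0 0 0 1;0 0 0 0 0 0 1'
python3 -m handwheel '0 0 0.07 0 0 0 1;0 0 0 0 0 0 1;0 0 0 0 0 0 1'
```

```text
t: 6.78
position: [611.8, -224.9, 212.3]
eef_rot: [-3.139, -0.001, 1.59]
force: [1.2, 0.2, -6.7]
opening: 10.7
grasp_force: 44.8
t: 7.2
position: [612.7, -225.3, 163.7]
eef_rot: [-3.141, -0.0, 1.59]
force: [0.8, 0.0, -5.5]
opening: 11.0
grasp_force: 44.8
t: 7.45
position: [613.1, -225.5, 163.2]
eef_rot: [3.14, 0.001, 1.59]
force: [-1.0, -0.8, -5.4]
opening: 11.0
grasp_force: 44.8
t: 7.7
position: [612.8, -225.4, 160.7]
eef_rot: [3.141, 0.0, 1.59]
force: [-0.8, 0.4, -6.9]
opening: 10.9
grasp_force: 44.8
t: 7.95
position: [612.5, -225.2, 158.0]
eef_rot: [-3.141, -0.0, 1.59]
force: [-0.0, 0.2, -6.4]
opening: 11.0
grasp_force: 44.8
```

```bash

for i in 1; do python3 -m handwheel '0 0 0.07 0 0 0 1;0 0 0 0 0 0 1;0 0 0 0 0 0 1'|egrep "^pos|^for"; done
python3 -m handwheel '0 0 0.07 0 0 0 1;0 0 0 0 0 0 1;0 0 0 0 0 0 1'|egrep "^pos|^for"
python3 -m handwheel '0 0 0.07 0 0 0 1;0 0 0 0 0 0 1;0 0 0 0 0 0 1'|egrep "^pos|^for"
```

```text
position: [612.5, -225.2, 155.8]
force: [0.2, 0.8, -5.9]
position: [612.6, -225.2, 153.8]
force: [0.3, 0.9, -5.7]
position: [613.6, -225.5, 153.3]
force: [2.2, 1.4, -0.1]
```

```bash

python3 -m handwheel '0 0 0 0 0 0 0.5;0 0 0 0 0 0 0.2;0 0 0 0 0 0 0;0 0 0 0 0 0 -0.2;0 0 0 0 0 0 -0.2'
python3 -m handwheel '0 0 -0.5 0 0 0 -0.2;0 0 -0.8 0 0 0 -0.2;0 0 -0.8 0 0 0 -0.2;0 0 -0.8 0 0 -1 -0.5;0 0 -0.8 0 0 -1 -1' 
python3 -m handwheel '0 0 -0.8 0 0 -1 -1;0 0 -0.5 0 0 -1 -1;0 0 0 0 0 -1 -1;0 0 0 0 0 -1 -1;0 0 0 0 0 -1 -1' >/dev/null
python3 -m handwheel '0 0 0 0 0 -1 -1;0 0 0 0 0 -1 -1;0 0 0 0 0 -1 -1;0 0 0 0 0 -1 -1;0 0 0 0 0 -1 -1' >/dev/null
python3 -m handwheel '0 0 0 0 0 -1 -1;0 0 0 0 0 -1 -1;0 0 0 0 0 -0.6 -1'
python3 - <<'E'
from h import *
move([546.5,4,300],np.radians(164))
S=cams.capture("side");T=cams.capture("top")
cv2.imwrite("pics/p3s.png",S[:,:,::-1]);cv2.imwrite("pics/p3t.png",T[:,:,::-1])
c=[cv2.resize(S[100:325,200:500],(400,300),interpolation=2),cv2.resize(T[120:300,200:440],(400,300),interpolation=2)]
cv2.imwrite("pics/p3.png",np.hstack(c)[:,:,::-1])
E
```

```text
t: 9.12
position: [612.6, -225.4, 152.0]
eef_rot: [3.142, 0.0, 1.59]
force: [-0.6, -0.4, 0.1]
opening: 39.0
grasp_force: 0.0
t: 9.53
position: [612.7, -225.3, 265.4]
eef_rot: [3.141, 0.001, 1.769]
force: [-0.5, 0.2, -0.1]
opening: 65.1
grasp_force: 0.0
t: 10.62
position: [612.7, -225.4, 303.3]
eef_rot: [-3.141, 0.001, 2.868]
force: [-0.5, 0.2, -1.1]
opening: 95.0
grasp_force: 0.0
d [4.19 6.77 0.1 ] w [-0.    0.01  0.07] t 10.6167
```

View pics/p3.png

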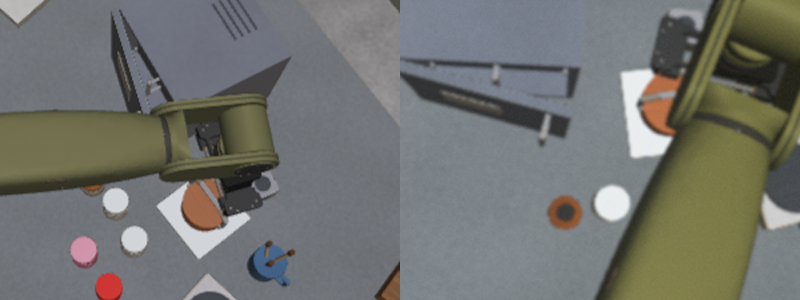

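```bash

python3 -m handwheel '0.42 0.68 0 0 0 0 -1;0.42 0.68 0 0 0 0 -1;0.42 0.68 0 0 0 0 -1;0.42 0.68 0 0 0 0 -1;0.42 0.68 0 0 0 0 -1' >/dev/null
python3 -m handwheel '0.42 0.68 0 0 0 0 -1;0.42 0.68 0 0 0 0 -1;0.42 0.68 0 0 0 0 -1;0.42 0.68 0 0 0 0 -1;0.42 0.68 0 0 0 0 -1' 
python3 -m handwheel '0 0 0.4 0 0 0 -0.5;0 0 0.4 0 0 0 -0.5;0 0 0.4 0 0 0 -0.5' 
python3 - <<'E'
from h import *
move([546.5,4,212],np.radians(164))
S=cams.capture("side");T=cams.capture("top")
c=[cv2.resize(S[130:250,240:400],(400,300),interpolation=2),cv2.resize(T[120:240,210:370],(400,300),interpolation=2)]
cv2.imwrite("pics/p4.png",np.hstack(c)[:,:,::-1])
E
```

```text
t: 11.55
position: [546.8, 6.4, 302.8]
eef_rot: [3.141, 0.001, 2.863]
force: [0.9, 0.8, 0.7]
opening: 95.1
grasp_force: 0.0
t: 11.8
position: [547.3, 5.0, 265.1]
eef_rot: [-3.141, 0.001, 2.864]
force: [0.2, -0.1, 0.8]
opening: 80.5
grasp_force: 0.0
d [ 0.02 -0.04  1.77] w [-0.    0.01  0.02] t 11.8
```

View pics/p4.png

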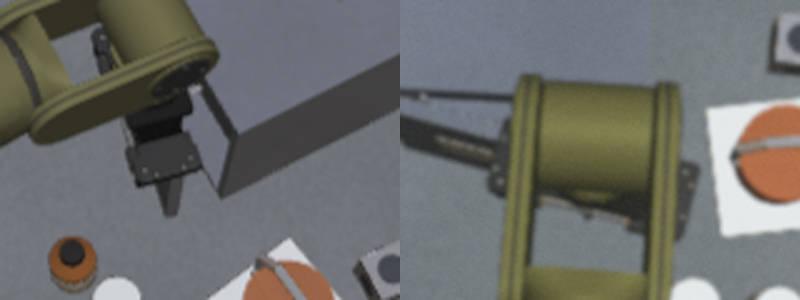

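```bash

python3 -m handwheel '0 0 0.5 0 0 0 -0.2;0 0 0.5 0 0 0 -0.2;0 0 0.5 0 0 0 -0.2;0 0 0.25 0 0 0 0;0 0 0 0 0 0 0' |egrep "^pos|^for|ope|gra"
python3 -m handwheel '0 0 0 0 0 0 1;0 0 0 0 0 0 1;0 0 0 0 0 0 1;0 0 0 0 0 0 1;0 0 0 0 0 0 1' 20 |egrep "^pos|^for|ope|gra"
python3 -m handwheel '0 0 0 0 0 0 1;0 0 0 0 0 0 1;0 0 0 0 0 0 1;0 0 0 0 0 0 1' 20 
```

```text
position: [546.2, 4.7, 210.8]
force: [-0.2, 0.4, 0.5]
opening: 50.0
grasp_force: 0.0
position: [547.7, 5.4, 214.2]
force: [0.2, -0.2, -0.3]
opening: 19.5
grasp_force: 0.0
t: 13.07
position: [547.7, 6.0, 213.9]
eef_rot: [3.14, 0.001, 2.865]
force: [2.0, 3.2, 1.9]
opening: 10.5
grasp_force: 20.0
```

```bash

python3 -m handwheel '0.354 0.085 0 0 0 0.5 1;0.354 0.085 0 0 0 0.5 1;0.354 0.085 0 0 0 0.5 1;0.354 0.085 0 0 0 0.5 1;0.354 0.085 0 0 0 0.5 1'
python3 -m handwheel '0.354 0.085 0 0 0 0.5 1;0.354 0.085 0 0 0 0.5 1;0.354 0.085 0 0 0 0.5 1;0.354 0.085 0 0 0 0.5 1;0.354 0.085 0 0 0 0.5 1'
```

```text
t: 13.48
position: [502.3, 36.0, 213.8]
eef_rot: [-3.141, 0.002, 2.644]
force: [2.5, -0.3, 1.7]
opening: 10.5
grasp_force: 20.0
t: 13.9
position: [464.4, 75.3, 213.8]
eef_rot: [-3.139, 0.001, 2.426]
force: [-1.4, -2.0, 3.2]
opening: 10.9
grasp_force: 20.0
```

```bash

python3 -m handwheel '0.354 0.085 0 0 0 0.5 1;0.354 0.085 0 0 0 0.5 1;0.354 0.085 0 0 0 0.5 1;0.354 0.085 0 0 0 0.5 1;0.354 0.085 0 0 0 0.5 1'|egrep "^pos|^for|ope|gra"
python3 -m handwheel '0.354 0.085 0 0 0 0.5 1;0.354 0.085 0 0 0 0.5 1;0.354 0.085 0 0 0 0.5 1;0.354 0.085 0 0 0 0.5 1;0.354 0.085 0 0 0 0.5 1'|egrep "^pos|^for|ope|gra"
python3 -m handwheel '0.354 0.085 0 0 0 0.5 1;0.354 0.085 0 0 0 0.5 1;0.354 0.085 0 0 0 0.5 1;0.354 0.085 0 0 0 0.5 1;0.354 0.085 0 0 0 0.5 1'|egrep "^pos|^for|ope|gra"
```

```text
position: [435.9, 122.0, 213.8]
force: [-5.6, -3.3, 4.2]
opening: 10.3
grasp_force: 20.0
position: [418.3, 174.1, 213.8]
force: [-9.1, -3.0, 6.7]
opening: 10.4
grasp_force: 20.0
position: [412.5, 229.0, 213.8]
force: [-11.0, -0.4, 8.0]
opening: 10.6
grasp_force: 20.0
```

```bash

python3 -m handwheel '0.354 0.085 0 0 0 0.5 1;0.354 0.085 0 0 0 0.5 1;0.354 0.085 0 0 0 0.5 1;0.354 0.085 0 0 0 0.5 1;0.354 0.085 0 0 0 0.5 1'|egrep "^pos|^for|ope|gra"
python3 -m handwheel '0.354 0.085 0 0 0 0.5 1;0.354 0.085 0 0 0 0.5 1;0.354 0.085 0 0 0 0.5 1;0 0 0 0 0 0 1;0 0 0 0 0 0 1'
```

```text
position: [419.0, 283.8, 213.8]
force: [-10.1, 1.2, 6.8]
opening: 10.4
grasp_force: 20.0
t: 15.98
position: [428.9, 315.9, 213.8]
eef_rot: [-3.136, -0.001, 1.426]
force: [-9.6, 4.3, 5.1]
opening: 10.5
grasp_force: 20.0
```

```bash

python3 -m handwheel '0.354 0.085 0 0 0 0.5 1;0.354 0.085 0 0 0 0.5 1;0.354 0.085 0 0 0 0.5 1;0 0 0 0 0 0 1;0 0 0 0 0 0 1'
python3 -m handwheel '0 0 0 0 0 0 0.2;0 0 0 0 0 0 0;0 0 0 0 0 0 0;0 0 0 0 0 0 0;0 0 0 0 0 0 0'
python3 -m handwheel '0 0 -0.5 0 0 0 0;0 0 -0.8 0 0 0 0;0 0 -0.8 0 0 0 0;0 0 -0.8 0 0 0 0;0 0 -0.2 0 0 0 0'
python3 - <<'E'
from h import *
S=cams.capture("side");T=cams.capture("top")
cv2.imwrite("pics/p5s.png",S[:,:,::-1]);cv2.imwrite("pics/p5t.png",T[:,:,::-1])
c=[cv2.resize(S[90:240,220:420],(400,300),interpolation=2),cv2.resize(T[120:270,130:330],(400,300),interpolation=2)]
cv2.imwrite("pics/p5.png",np.hstack(c)[:,:,::-1])
p=np.array([[547,5.5],[502.3,36],[464.4,75.3],[435.9,122],[418.3,174.1],[412.5,229],[419,283.8],[428.9,315.9]])
A=np.c_[2*p,np.ones(len(p))];s=np.linalg.lstsq(A,(p**2).sum(1),rcond=None)[0];print("hinge",s[:2],np.sqrt(s[2]+s[:2]@s[:2]))
E
```

```text
t: 16.4
position: [442.7, 346.0, 213.8]
eef_rot: [-3.137, -0.001, 1.295]
force: [-9.1, 4.3, 4.6]
opening: 10.9
grasp_force: 20.0
t: 16.82
position: [444.7, 343.8, 213.1]
eef_rot: [3.142, 0.001, 1.293]
force: [-0.0, -0.7, -1.1]
opening: 38.5
grasp_force: 0.0
t: 17.23
position: [446.1, 344.8, 311.2]
eef_rot: [3.137, -0.005, 1.293]
force: [0.5, 0.1, 1.3]
opening: 47.4
grasp_force: 0.0
hinge [662.74703763 227.50617269] 250.12828826293872
```

View pics/p5.png

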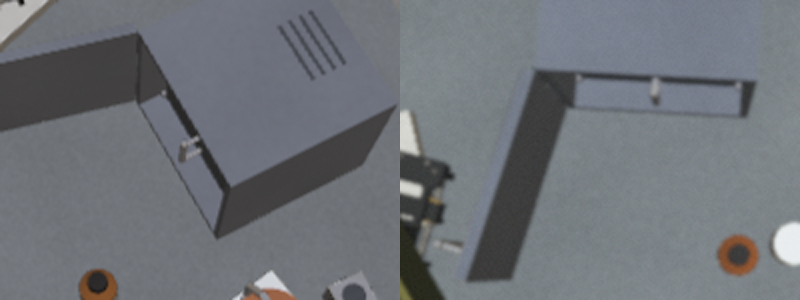

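```bash

python3 -m handwheel '-0.72 0.5 0 0 0 0 0;-0.72 0.5 0 0 0 0 0;-0.72 0.5 0 0 0 0 0;-0.72 0.5 0 0 0 0 0;-0.72 0.5 0 0 0 0 0'>/dev/null
python3 -m handwheel '-0.72 0.5 0 0 0 0 0;-0.72 0.5 0 0 0 0 0;-0.72 0.5 0 0 0 0 0;-0.72 0.5 0 0 0 0 0;-0.72 0.5 0 0 0 0 0'
python3 -m handwheel '0 0 0 0 0 1 0;0 0 0 0 0 1 0;0 0 0 0 0 1 0;0 0 0 0 0 1 0;0 0 0 0 0 1 0'>/dev/null
python3 -m handwheel '0 0 0 0 0 1 0;0 0 0 0 0 1 0;0 0 0 0 0 1 0;0 0 0 0 0 1 0;0 0 0 0 0 1 0'>/dev/null
python3 -m handwheel '0 0 0 0 0 1 0;0 0 0 0 0 1 0;0 0 0 0 0 1 0;0 0 0 0 0 1 0;0 0 0 0 0 1 0'>/dev/null
python3 -m handwheel '0 0 0 0 0 0.6 0;0 0 0 0 1 0 0;0 0 0 0 1 0 0;0 0 0 0 1 0 0;0 0 0 0 1 0 0'
python3 -m handwheel '0 0 0 0 1 0 0;0 0 0 0 1 0 0;0 0 0 0 1 0 0;0 0 0 0 1 0 0;0 0 0 0 1 0 0'
python3 - <<'E'
from h import *
o=get_obs();print(o["qpos"].round(2));R=Rn.from_euler("xyz",o["eef_rot"]);print(R.as_matrix().round(2))
print("handle est",tri((311,163.5),(257.5,160)),plane("side",(311,163.5),101),plane("top",(257.5,160),101),plane("top",(257.5,171.5),31),plane("side",(311,170),31))
E
```

```text
t: 18.17
position: [529.1, 93.9, 303.5]
eef_rot: [-3.138, 0.002, 1.293]
force: [0.6, 0.5, 1.0]
opening: 47.5
grasp_force: 0.0
t: 19.83
position: [529.2, 95.1, 303.7]
eef_rot: [3.141, -0.35, -0.068]
force: [-0.3, -0.0, 0.8]
opening: 47.3
grasp_force: 0.0
t: 20.25
position: [528.9, 95.3, 303.6]
eef_rot: [3.141, -0.786, -0.067]
force: [0.1, 0.2, 0.8]
opening: 47.3
grasp_force: 0.0
[ 0.16 -0.61  2.27 -0.24  0.72  1.92]
[[ 0.7  -0.07  0.71]
 [-0.05 -1.   -0.05]
 [ 0.71  0.   -0.71]]
handle est [668.84650953  85.61908223  85.6123117 ] [657.41575494  81.26676464 101.        ] [677.02157485  83.12805242 101.        ] [657.82320067  87.69001764  31.        ] [663.62079077  84.08629466  31.        ]
```

```bash

python3 -m handwheel '-0.54 0 0.54 0 0 0 0;-0.54 0 0.54 0 0 0 0;-0.54 0 0.54 0 0 0 0;-0.54 0 0.54 0 0 0 0;-0.54 0 0.54 0 0 0 0'|egrep "^pos|^for"
python3 -m handwheel '-0.54 0 0.54 0 0 0 0;-0.54 0 0.54 0 0 0 0;-0.54 0 0.54 0 0 0 0;-0.54 0 0.54 0 0 0 0;-0.54 0 0.54 0 0 0 0'|egrep "^pos|^for"
python3 -m handwheel '0.4 0 0.4 0 0 0 0;0.4 0 0.4 0 0 0 0;0.4 0 0.4 0 0 0 0;0.4 0 0.4 0 0 0 0;0 0 0 0 0 0 0'
python3 - <<'E'
from h import *
o=get_obs();print(o["qpos"].round(2))
S=cams.capture("side");T=cams.capture("top")
c=[cv2.resize(S[90:240,220:420],(400,300),interpolation=2),cv2.resize(T[120:270,130:330],(400,300),interpolation=2)]
cv2.imwrite("pics/p6.png",np.hstack(c)[:,:,::-1])
E
```

```text
position: [528.1, 95.2, 187.7]
force: [-0.0, -0.5, -1.0]
position: [520.1, 101.2, 85.0]
force: [-0.2, 0.4, -0.3]
t: 21.5
position: [588.4, 103.0, 98.4]
eef_rot: [3.109, -0.755, -0.068]
force: [0.1, -0.3, 0.6]
opening: 47.6
grasp_force: 0.0
[ 0.17 -0.16  2.31 -0.67  0.32  2.39]
```

View pics/p6.png

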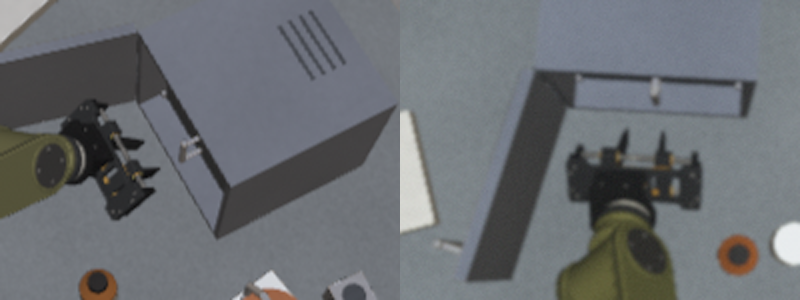

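```bash
cat >> h.py <<'E'
def movet(target,yaw,al):
    o=get_obs();R=Rn.from_euler("xyz",o["eef_rot"]);R2=Rn.from_euler("xyz",[np.pi,-al,yaw])
    D=np.asarray(target)-o["position"]
    print("pos",o["position"].round(1),"d now",np.round(R.inv().apply(D)/30,2),"d in target frame",np.round(R2.inv().apply(D)/30,2),"w",np.round((R.inv()*R2).as_rotvec(degrees=True)/5,2),"q",o["qpos"].round(2),"t",o["t"])
E
python3 -m handwheel '0 0 0 0 -1 0 0;0 0 0 0 -1 0 0;0 0 0 0 -0.5 0 0'
python3 -c "
from h import *
movet([580,91.5,76],-.066,np.radians(32))"
```

```text
t: 21.85
position: [586.6, 102.8, 99.0]
eef_rot: [3.113, -0.549, -0.077]
force: [1.3, 0.6, 1.1]
opening: 47.9
grasp_force: 0.0
pos [586.6 102.8  99. ] d now [-0.56  0.38  0.57] d in target frame [-0.57  0.39  0.55] w [ 0.39  0.12 -0.11] q [ 0.15 -0.12  2.21 -0.29  0.54  2.01] t 21.85
```

```bash

python3 -m handwheel '-0.28 0.19 0.28 0.2 0.06 -0.05 0;-0.28 0.19 0.28 0.2 0.06 -0.05 0;0 0 0 0 0 0 0'|egrep "^pos|^for"
python3 -c "
from h import *
movet([662,86,72],-.066,np.radians(32))"
python3 -m handwheel '0.5 0 0.31 0 0 0 0;0.5 0 0.31 0 0 0 0;0.5 0 0.31 0 0 0 0;0.3 0 0.2 0 0 0 0;0 0 0 0 0 0 0'
python3 -c "
from h import *
movet([662,86,72],-.066,np.radians(32))"
```

```text
position: [576.9, 90.0, 71.9]
force: [-1.0, 0.4, -1.0]
pos [576.9  90.   71.9] d now [ 2.41 -0.06  1.49] d in target frame [ 2.41 -0.05  1.5 ] w [ 0.03  0.04 -0.01] q [ 0.11 -0.11  2.26 -0.21  0.46  1.91] t 22.1
t: 22.52
position: [646.0, 87.0, 77.1]
eef_rot: [3.141, -0.564, -0.067]
force: [-0.7, -0.2, 0.5]
opening: 47.5
grasp_force: 0.0
pos [646.   87.   77.1] d now [ 0.36 -0.    0.43] d in target frame [ 0.36 -0.    0.43] w [ 0.01 -0.06 -0.01] q [ 0.09  0.03  2.11 -0.19  0.45  1.87] t 22.5167
```

```bash

python3 -m handwheel '0.18 0 0.2 0 0 0 0;0.18 0 0.2 0 0 0 0;0 0 0 0 0 0 0'|egrep "^pos|^for"
python3 -m handwheel '0 0 0 0 0 0 1;0 0 0 0 0 0 1;0 0 0 0 0 0 1;0 0 0 0 0 0 1;0 0 0 0 0 0 1' 25|egrep "^pos|^for"
python3 -m handwheel '0 0 0 0 0 0 1;0 0 0 0 0 0 1;0 0 0 0 0 0 1;0 0 0 0 0 0 1;0 0 0 0 0 0 1' 
```

```text
position: [660.6, 85.9, 71.8]
force: [0.8, 0.2, -0.8]
position: [660.2, 85.9, 72.5]
force: [-0.3, -0.5, 0.3]
t: 23.6
position: [660.4, 87.1, 72.5]
eef_rot: [-3.14, -0.563, -0.067]
force: [-0.2, 4.8, 0.1]
opening: 10.9
grasp_force: 25.0
```

```bash

python3 -m handwheel '-0.3 0 -0.19 0 0 0 1;-0.49 0 -0.306 0 0 0 1;-0.49 0 -0.306 0 0 0 1;-0.49 0 -0.306 0 0 0 1;-0.49 0 -0.306 0 0 0 1'
python3 -m handwheel '-0.49 0 -0.306 0 -1 0 1;-0.513 0 -0.265 0 -1 0 1;-0.534 0 -0.219 0 -1 0 1;-0.551 0 -0.172 0 -1 0 1;-0.564 0 -0.123 0 -1 0 1'
python3 -c "
from h import *
movet(np.array([660.4,87.1,72.5])-210*np.array([.9978,-.0663,0]),-.066,np.radians(7))"
```

```text
t: 24.02
position: [580.4, 93.3, 72.5]
eef_rot: [-3.138, -0.565, -0.067]
force: [3.3, 12.6, -2.9]
opening: 10.6
grasp_force: 25.0
t: 24.43
position: [494.2, 99.9, 72.8]
eef_rot: [-3.136, -0.126, -0.067]
force: [4.1, 11.9, -6.8]
opening: 10.6
grasp_force: 25.0
pos [494.2  99.9  72.8] d now [-1.43  0.06 -0.17] d in target frame [-1.43  0.06 -0.17] w [-0.07 -0.04 -0.01] q [ 0.1  -0.11  2.18 -0.02  0.95  1.75] t 24.4333
```

```bash

python3 -m handwheel '-0.5 0 -0.06 0 -0.6 0 1;-0.4 0 -0.03 0 -0.6 0 1;-0.3 0 0 0 0 0 1;-0.2 0 0 0 0 0 1;0 0 0 0 0 0 1'
python3 -m handwheel '0 0 0 0 0 0 0.4;0 0 0 0 0 0 0.2;0 0 0 0 0 0 0;0 0 0 0 0 0 0;0 0 0 0 0 0 0'
```

```text
t: 24.85
position: [453.1, 103.1, 73.3]
eef_rot: [-3.134, -0.025, -0.067]
force: [-0.2, 13.8, 2.1]
opening: 10.1
grasp_force: 24.7
t: 25.27
position: [452.0, 99.6, 71.4]
eef_rot: [3.141, -0.021, -0.067]
force: [0.1, 0.4, -0.8]
opening: 38.1
grasp_force: 0.0
```

```bash

python3 -m handwheel '0 0 -0.8 0 -0.2 0 0;0 0 -0.9 0 0 0 0;0 0 -0.9 0 0 0 -0.5;0 0 -0.9 0 0 0 -1;0 0 -0.9 0 0 0 -1'
cat > look.py <<'E'
from h import *
import sys
S=cams.capture("side");T=cams.capture("top");k=sys.argv[1]
cv2.imwrite(f"pics/{k}s.png",S[:,:,::-1]);cv2.imwrite(f"pics/{k}t.png",T[:,:,::-1])
for n,im in(("side",S),("top",T)):
    for b in blobs(im,(0,0,185),(180,45,255),150):
        if b[1]<420: print(n,"tub",b[:2],plane(n,b[0],89)[:2].round(1))
    for b in blobs(im,(4,120,50),(16,255,255),80):
        if b[1]<300: print(n,"amber",b[:2],plane(n,b[0],50)[:2].round(1))
c=[cv2.resize(S[60:360,220:460],(400,500),interpolation=2),cv2.resize(T[110:310,170:410],(400,333),interpolation=2)]
c[1]=cv2.copyMakeBorder(c[1],0,167,0,0,0)
cv2.imwrite(f"pics/{k}.png",np.hstack(c)[:,:,::-1])
E
python3 look.py p7
```

```text
t: 25.68
position: [450.9, 99.6, 204.6]
eef_rot: [3.141, -0.004, -0.067]
force: [0.5, -0.3, -0.3]
opening: 62.3
grasp_force: 0.0
side tub ([286.4, 249.9], 261) [ 443.2 -110.6]
side tub ([300.4, 278.9], 278) [ 431.1 -207.1]
side amber ([70.4, 18.5], 281) [ 248.4 1029.7]
side amber ([101.5, 12.8], 236) [353.7 992.4]
side amber ([119.7, 10.2], 162) [414.3 967.6]
side amber ([30.3, 28.3], 112) [ 109.7 1067.8]
side amber ([25.5, 48.8], 225) [ 60.8 997.9]
side amber ([9.8, 59.5], 213) [ -3.1 986.7]
side amber ([268.8, 234.9], 179) [427.6 -33.3]
side amber ([365.2, 245.7], 217) [ 662.3 -222.8]
top tub ([327.1, 241.3], 338) [ 439.9 -110.2]
top tub ([361.5, 244.7], 334) [ 428.3 -206.8]
top tub ([28.8, 261.6], 320) [398.9 744.9]
top tub ([17.5, 289.5], 324) [320.6 773.8]
top tub ([11.2, 317.3], 327) [243.4 787.9]
top tub ([3.7, 346.4], 176) [163.8 805. ]
top amber ([123.6, 77.0], 262) [962.2 498.2]
top amber ([363.1, 169.1], 268) [ 653.6 -228.8]
top amber ([298.6, 247.3], 189) [425.2 -30.6]
```

View pics/p7.png

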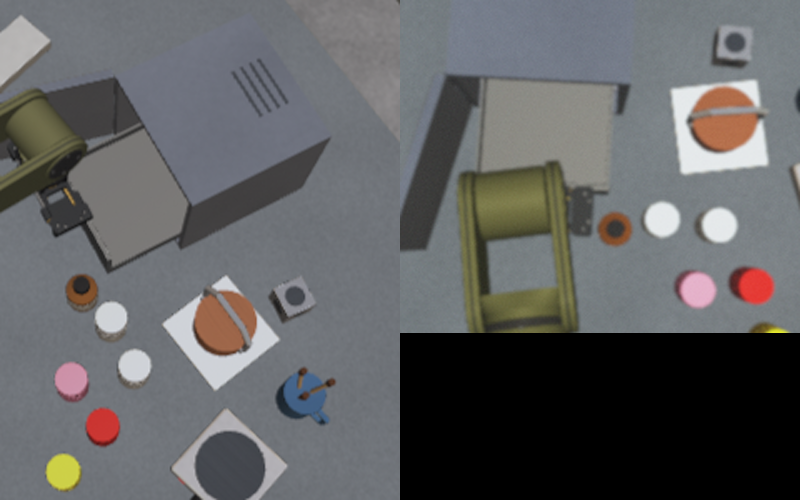

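```bash

python3 -m handwheel '-0.09 0.74 0 0 0 0 -0.65;-0.09 0.74 0 0 0 0 -0.65;-0.09 0.74 0 0 0 0 -0.65;-0.09 0.74 0 0 0 0 -0.65;-0.09 0.74 0 0 0 0 -0.65'>/dev/null
python3 -m handwheel '-0.09 0.74 0 0 0 -1 -0.65;0 0 0.1 0 0 -1 -0.65;0 0 0.3 0 0 -1 -0.65;0 0 0.3 0 0 -1 -0.65;0 0 0.3 0 0 -1 -0.65'>/dev/null
python3 -m handwheel '0 0 0.3 0 0 -1 -0.65;0 0 0 0 0 -1 -0.65;0 0 0 0 0 -1 -0.65;0 0 0 0 0 -1 -0.65;0 0 0 0 0 -0.8 -0.65'
python3 -c "
from h import *
movet([426.5,-32,50],np.pi/4,0)"
```

```text
t: 27.03
position: [425.6, -32.0, 163.3]
eef_rot: [3.14, -0.001, 0.792]
force: [-0.2, -0.0, -0.1]
opening: 78.2
grasp_force: 0.0
pos [425.6 -32.  163.3] d now [0.02 0.01 3.78] d in target frame [0.02 0.02 3.78] w [ 0.02 -0.02  0.08] q [-0.2  -0.35  2.2   0.    1.29  0.58] t 27.0333
```

```bash

python3 -m handwheel '0 0 0.6 0 0 0 -0.65;0 0 0.6 0 0 0 -0.65;0 0 0.6 0 0 0 -0.65;0 0 0.6 0 0 0 -0.65;0 0 0.6 0 0 0 -0.65'|egrep "^pos|^for|ope"
python3 -m handwheel '0 0 0.45 0 0 0 -0.65;0 0 0.3 0 0 0 -0.65;0 0 0 0 0 0 0.1;0 0 0 0 0 0 0.1;0 0 0 0 0 0 0.1' 25|egrep "^pos|^for|ope|gra"
python3 -m handwheel '0 0 0 0 0 0 0.1;0 0 0 0 0 0 0.1;0 0 0 0 0 0 0.1;0 0 0 0 0 0 0.1'
```

```text
position: [425.8, -32.0, 72.7]
force: [0.5, -0.3, 0.3]
opening: 78.5
position: [427.3, -32.1, 52.8]
force: [-3.6, 3.4, 2.8]
opening: 63.8
grasp_force: 2.0
t: 28.2
position: [427.1, -31.9, 52.8]
eef_rot: [3.138, -0.003, 0.788]
force: [-2.5, 1.6, 3.6]
opening: 58.5
grasp_force: 25.0
```

```bash

python3 -m handwheel '0 0 -0.3 0 0 0 0.1;0 0 -0.7 0 0 0 0.1;0 0 -0.9 0 0 0 0.1;0 0 -0.9 0 0 1 0.1;0 0 -0.9 0 0 1 0.1'
python3 -m handwheel '0 0 -0.7 0 0 1 0.1;0 0 -0.5 0 0 1 0.1;0 0 0 0 0 1 0.1;0 0 0 0 0 1 0.1;0 0 0 0 0 1 0.1'>/dev/null
python3 -m handwheel '0 0 0 0 0 1 0.1;0 0 0 0 0 1 0.1;0 0 0 0 0 0.8 0.1'
python3 -c "
from h import *
movet([581.3,77.4,78],-.066,0)"
```

```text
t: 28.62
position: [425.7, -31.9, 164.0]
eef_rot: [3.139, -0.003, 0.61]
force: [0.8, -0.3, -3.5]
opening: 58.8
grasp_force: 25.0
t: 29.28
position: [425.8, -32.0, 198.9]
eef_rot: [3.141, -0.004, -0.071]
force: [-1.4, 0.7, -4.1]
opening: 58.3
grasp_force: 25.0
pos [425.8 -32.  198.9] d now [ 4.89 -4.01  4.05] d in target frame [ 4.93 -3.98  4.03] w [ 0.01 -0.05 -0.06] q [-0.2  -0.38  2.16 -0.    1.35  1.44] t 29.2833
```

```bash

python3 -m handwheel '0.61 -0.5 0 0 0 0 0.1;0.61 -0.5 0 0 0 0 0.1;0.61 -0.5 0 0 0 0 0.1;0.61 -0.5 0 0 0 0 0.1;0.61 -0.5 0 0 0 0 0.1'>/dev/null
python3 -m handwheel '0.61 -0.5 0 0 0 0 0.1;0.61 -0.5 0 0 0 0 0.1;0.61 -0.5 0 0 0 0 0.1;0 0 0.5 0 0 0 0.1;0 0 0.5 0 0 0 0.1'
python3 -m handwheel '0 0 0.5 0 0 0 0.1;0 0 0.5 0 0 0 0.1;0 0 0.5 0 0 0 0.1;0 0 0.5 0 0 0 0.1;0 0 0.5 0 0 0 0.1'
python3 -m handwheel '0 0 0.3 0 0 0 0.1;0 0 0.1 0 0 0 0.1;0 0 0 0 0 0 0.1'
python3 -m handwheel '0 0 0.07 0 0 0 0.1;0 0 0 0 0 0 0.1'
```

```text
t: 30.12
position: [582.0, 78.8, 170.4]
eef_rot: [3.141, -0.007, -0.065]
force: [-0.5, -1.2, -3.6]
opening: 58.8
grasp_force: 25.0
t: 30.53
position: [580.4, 77.9, 93.7]
eef_rot: [3.141, -0.004, -0.067]
force: [-0.2, -0.1, -3.6]
opening: 58.4
grasp_force: 25.0
t: 30.78
position: [580.0, 77.9, 81.7]
eef_rot: [3.141, -0.002, -0.067]
force: [0.2, 0.2, -3.2]
opening: 58.3
grasp_force: 25.0
t: 30.95
position: [581.4, 78.0, 81.5]
eef_rot: [3.141, -0.006, -0.067]
force: [0.4, -0.2, -3.0]
opening: 58.5
grasp_force: 25.0
```

```bash

python3 -m handwheel '0 0 0.1 0 0 0 0.1;0 0 0 0 0 0 0.1;0 0 0 0 0 0 0.1'|egrep "^pos|^for"
python3 -m handwheel '0 0 0.07 0 0 0 0.1;0 0 0 0 0 0 0.1;0 0 0 0 0 0 0.1'|egrep "^pos|^for"
python3 -m handwheel '0 0 0.07 0 0 0 0.1;0 0 0 0 0 0 0.1;0 0 0 0 0 0 0.1'|egrep "^pos|^for"
```

```text
position: [580.9, 78.0, 77.9]
force: [0.1, -0.3, -2.8]
position: [580.6, 78.0, 75.4]
force: [-0.6, -0.4, -3.4]
position: [582.0, 78.0, 74.9]
force: [0.4, -0.6, 3.2]
```

```bash

python3 -m handwheel '0 0 0 0 0 0 0;0 0 0 0 0 0 -0.3;0 0 0 0 0 0 -0.5;0 0 0 0 0 0 -0.5;0 0 0 0 0 0 -0.5'|egrep "^pos|^for|ope"
python3 -m handwheel '0 0 -0.5 0 0 0 -0.5;0 0 -0.8 0 0 0 -0.5;0 0 -0.9 0 0 0 -0.65;0 0 -0.9 0 0 0 -0.65;-0.4 0 -0.7 0 0 0 -0.65'
python3 -m handwheel '-0.8 0.3 0 0 0 0 -0.65;-0.8 0.3 0 0 0 0 -0.65;-0.8 0.3 0 0 0 0 -0.65;-0.8 0.3 0 0 0 0 -0.65;0 0 0 0 0 0 -0.65'
python3 look.py p8 | grep -v "side amber"
python3 -c "
from h import *
movet([441.5,-110.5,50],-.066,0)"
```

```text
position: [580.3, 78.0, 72.8]
force: [-0.0, 0.2, 0.3]
opening: 70.5
t: 32.53
position: [569.8, 78.7, 189.5]
eef_rot: [-3.142, -0.007, -0.067]
force: [-0.1, 0.3, 1.1]
opening: 78.0
grasp_force: 0.0
t: 32.95
position: [466.6, 48.8, 185.7]
eef_rot: [3.141, -0.001, -0.067]
force: [-0.1, 0.1, 0.0]
opening: 78.8
grasp_force: 0.0
side tub ([209.8, 105.3], 188) [491.5 437.8]
side tub ([286.4, 249.9], 262) [ 443.2 -110.6]
side tub ([300.4, 278.9], 278) [ 431.1 -207.1]
top tub ([327.1, 241.3], 340) [ 439.9 -110.2]
top tub ([361.5, 244.7], 335) [ 428.3 -206.8]
top tub ([28.8, 261.5], 318) [399.1 745. ]
top tub ([17.5, 289.6], 328) [320.3 773.8]
top tub ([11.2, 317.2], 327) [243.6 787.9]
top tub ([3.7, 346.5], 173) [163.5 805. ]
top amber ([123.3, 77.3], 264) [961.2 499.1]
top amber ([363.1, 169.1], 268) [ 653.6 -228.8]
top amber ([260.8, 194.7], 210) [583.4  77.8]
pos [469.8  49.3 186.9] d now [-0.61  5.38  4.56] d in target frame [-0.59  5.38  4.56] w [ 0.   -0.06 -0.01] q [-0.01 -0.25  2.09 -0.    1.3   1.63] t 33.05
```

View pics/p8.png

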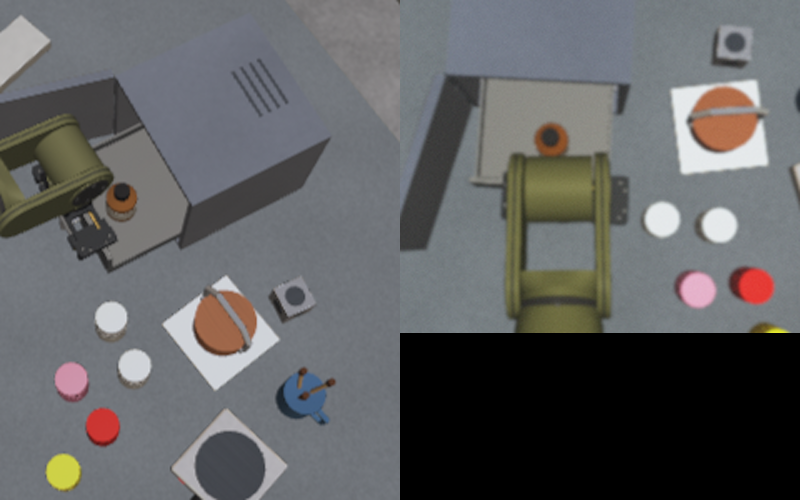

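```bash

python3 -m handwheel '-0.075 0.67 0 0 0 0 -0.65;-0.075 0.67 0 0 0 0 -0.65;-0.075 0.67 0 0 0 0 -0.65;-0.075 0.67 0 0 0 0 -0.65;-0.075 0.67 0 0 0 0 -0.65'>/dev/null
python3 -m handwheel '-0.075 0.67 0 0 0 0 -0.65;-0.075 0.67 0 0 0 0 -0.65;-0.075 0.67 0 0 0 0 -0.65;0 0 0.5 0 0 0 -0.65;0 0 0.5 0 0 0 -0.65'
python3 -m handwheel '0 0 0.6 0 0 0 -0.65;0 0 0.6 0 0 0 -0.65;0 0 0.6 0 0 0 -0.65;0 0 0.6 0 0 0 -0.65;0 0 0.6 0 0 0 -0.65'
python3 -m handwheel '0 0 0.45 0 0 0 -0.65;0 0 0 0 0 0 -0.65;0 0 0 0 0 0 0.1;0 0 0 0 0 0 0.1;0 0 0 0 0 0 0.1'|egrep "^pos|^for|ope|gra"
python3 -m handwheel '0 0 0 0 0 0 0.1;0 0 0 0 0 0 0.1;0 0 0 0 0 0 0.1;0 0 0 0 0 0 0.1'|egrep "^pos|^for|ope|gra"
```

```text
t: 33.88
position: [443.5, -111.5, 158.0]
eef_rot: [3.14, -0.008, -0.069]
force: [-0.0, 0.2, -1.1]
opening: 78.5
grasp_force: 0.0
t: 34.3
position: [443.2, -110.2, 66.2]
eef_rot: [3.141, -0.005, -0.067]
force: [0.5, -1.1, -0.6]
opening: 78.5
grasp_force: 0.0
position: [443.3, -110.3, 54.8]
force: [-0.4, 0.2, 0.5]
opening: 63.7
grasp_force: 0.0
position: [443.2, -110.2, 54.8]
force: [1.0, 2.0, 5.2]
opening: 59.9
grasp_force: 25.0
```

```bash

python3 -m handwheel '0 0 -0.3 0 0 0 0.1;0 0 -0.7 0 0 0 0.1;0 0 -0.9 0 0 0 0.1;0 0 -0.9 0 0 0 0.1;0 0 -0.9 0 0 0 0.1'
python3 -m handwheel '0 0 -0.7 0 0 0 0.1;0 0 -0.4 0 0 0 0.1;0 0 0 0 0 0 0.1'
python3 -c "
from h import *
movet([529.1,16.8,77],-.066,0)"
```

```text
t: 35.47
position: [440.1, -109.6, 164.7]
eef_rot: [-3.142, -0.001, -0.067]
force: [-0.1, 0.3, -2.5]
opening: 59.4
grasp_force: 25.0
t: 35.72
position: [442.5, -110.4, 200.3]
eef_rot: [3.14, -0.009, -0.067]
force: [-0.6, 0.1, -1.6]
opening: 59.5
grasp_force: 25.0
pos [ 442.5 -110.4  200.3] d now [ 2.56 -4.43  4.12] d in target frame [ 2.6  -4.42  4.11] w [ 0.02 -0.1  -0.01] q [-0.36 -0.31  2.11  0.    1.33  1.27] t 35.7167
```

```bash

python3 -m handwheel '0.37 -0.63 0 0 0 0 0.1;0.37 -0.63 0 0 0 0 0.1;0.37 -0.63 0 0 0 0 0.1;0.37 -0.63 0 0 0 0 0.1;0.37 -0.63 0 0 0 0 0.1'>/dev/null
python3 -m handwheel '0.37 -0.63 0 0 0 0 0.1;0.37 -0.63 0 0 -0.1 0 0.1;0 0 0.5 0 0 0 0.1;0 0 0.5 0 0 0 0.1;0 0 0.5 0 0 0 0.1'
python3 -m handwheel '0 0 0.5 0 0 0 0.1;0 0 0.5 0 0 0 0.1;0 0 0.5 0 0 0 0.1;0 0 0.5 0 0 0 0.1;0 0 0.3 0 0 0 0.1'
python3 -m handwheel '0 0 0.1 0 0 0 0.1;0 0 0 0 0 0 0.1;0 0 0 0 0 0 0.1'|egrep "^pos|^for"
python3 -m handwheel '0 0 0.07 0 0 0 0.1;0 0 0 0 0 0 0.1;0 0 0 0 0 0 0.1'|egrep "^pos|^for"
```

```text
t: 36.55
position: [528.7, 17.7, 152.3]
eef_rot: [-3.141, 0.002, -0.066]
force: [2.9, 2.6, 12.6]
opening: 59.5
grasp_force: 25.0
t: 36.97
position: [527.6, 16.9, 82.1]
eef_rot: [3.141, 0.003, -0.067]
force: [4.6, -0.3, 0.6]
opening: 59.4
grasp_force: 25.0
position: [527.0, 16.8, 79.2]
force: [5.0, -1.0, -5.8]
position: [527.0, 16.8, 78.1]
force: [3.0, 1.0, -4.0]
```

```bash
python3 - <<'E'
from h import *
S=cams.capture("side");T=cams.capture("top")
c=[cv2.resize(S[120:240,250:370],(500,500),interpolation=2),cv2.resize(T[150:230,200:320],(300,200),interpolation=2)]
c[1]=cv2.copyMakeBorder(c[1],0,300,0,0,0)
cv2.imwrite("pics/p9.png",np.hstack(c)[:,:,::-1])
E
```

```text
(no output)
```

View pics/p9.png

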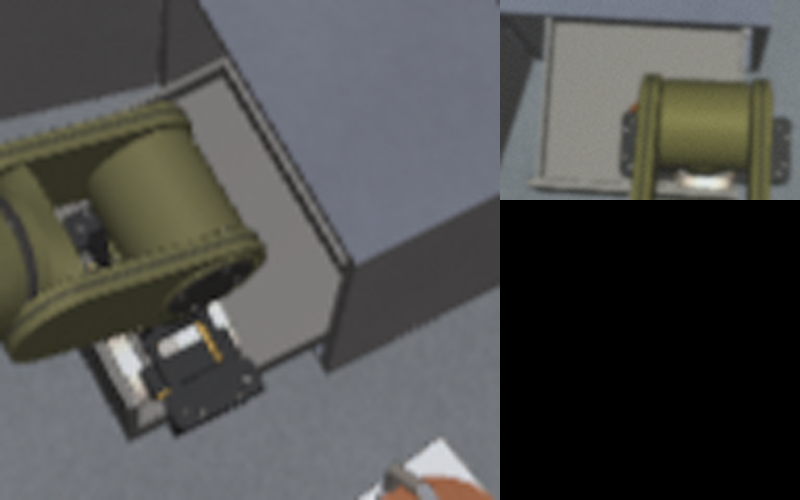

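```bash

python3 -m handwheel '0.15 0 -0.1 0 0 0 0.1;0 0 0 0 0 0 0.1;0 0 0 0 0 0 0.1'|egrep "^pos|^for"
python3 -m handwheel '0 0 0.1 0 0 0 0.1;0 0 0 0 0 0 0.1;0 0 0 0 0 0 0.1'|egrep "^pos|^for"
python3 -m handwheel '0 0 0.07 0 0 0 0.1;0 0 0 0 0 0 0.1;0 0 0 0 0 0 0.1'|egrep "^pos|^for"
python3 -c "
from h import *
print(get_obs()['moment'],get_obs()['eef_rot'])"
```

```text
position: [531.4, 16.7, 81.6]
force: [-0.7, -0.3, -2.4]
position: [531.1, 16.7, 78.1]
force: [0.9, -0.8, -2.4]
position: [531.5, 16.7, 76.3]
force: [0.2, -1.0, -2.3]
[ 0.00446221  0.03788749 -0.02188484] [ 3.14133232  0.00499335 -0.06671903]
```

```bash

python3 -m handwheel '0 0 0.07 0 0 0 0.1;0 0 0 0 0 0 0.1;0 0 0 0 0 0 0.1'|egrep "^pos|^for"
python3 -m handwheel '0 0 0.05 0 0 0 0.1;0 0 0 0 0 0 0.1;0 0 0 0 0 0 0.1'|egrep "^pos|^for"
```

```text
position: [531.5, 16.7, 74.2]
force: [0.5, -0.6, -1.8]
position: [531.6, 16.7, 72.8]
force: [0.0, -0.3, -2.2]
```

```bash

python3 -m handwheel '0 0 0.07 0 0 0 0.1;0 0 0 0 0 0 0.1;0 0 0 0 0 0 0.1'|egrep "^pos|^for"
python3 -m handwheel '0 0 0.06 0 0 0 0.1;0 0 0 0 0 0 0.1;0 0 0 0 0 0 0.1'|egrep "^pos|^for"
```

```text
position: [531.5, 16.7, 70.6]
force: [0.2, 0.4, -1.6]
position: [531.6, 16.7, 68.8]
force: [0.3, 0.5, -2.2]
```

```bash

python3 -m handwheel '0 -0.2 0 0 0 0 0.1;0 -0.2 0 0 0 0 0.1;0 0 0.08 0 0 0 0.1;0 0 0 0 0 0 0.1;0 0 0 0 0 0 0.1'|egrep "^pos|^for"
python3 -m handwheel '0 0 0.08 0 0 0 0.1;0 0 0 0 0 0 0.1;0 0 0 0 0 0 0.1'|egrep "^pos|^for"
python3 -m handwheel '0 0 0.07 0 0 0 0.1;0 0 0 0 0 0 0.1;0 0 0 0 0 0 0.1'|egrep "^pos|^for"
```

```text
position: [532.3, 29.0, 66.3]
force: [0.6, 0.6, -3.0]
position: [532.2, 28.7, 63.9]
force: [-0.5, -0.4, -1.8]
position: [532.3, 28.6, 61.9]
force: [-0.0, 0.7, -1.5]
```

```bash

python3 -m handwheel '0 0 0.08 0 0 0 0.1;0 0 0 0 0 0 0.1;0 0 0 0 0 0 0.1'|egrep "^pos|^for"
python3 -m handwheel '0 0 0.08 0 0 0 0.1;0 0 0 0 0 0 0.1;0 0 0 0 0 0 0.1'|egrep "^pos|^for"
python3 -m handwheel '0 0 0.08 0 0 0 0.1;0 0 0 0 0 0 0.1;0 0 0 0 0 0 0.1'|egrep "^pos|^for"
```

```text
position: [532.9, 28.6, 60.3]
force: [-0.2, -1.1, 2.1]
position: [534.3, 28.5, 59.5]
force: [-1.7, -0.4, 6.5]
position: [535.4, 28.3, 58.1]
force: [0.3, -2.2, 10.5]
```

```bash

python3 -m handwheel '0 0 -0.05 0 0 0 0.1;0 0 0 0 0 0 0.1' 6|egrep "^pos|^for|ope|gra"
python3 -m handwheel '0 0 0 0 0 0 0.1;0 0 0 0 0 0 -0.3;0 0 0 0 0 0 -0.4;0 0 0 0 0 0 -0.45;0 0 0 0 0 0 -0.45'|egrep "^pos|^for|ope|gra"
python3 -m handwheel '0 0 -0.3 0 0 0 -0.45;0 0 -0.6 0 0 0 -0.45;0 0 -0.9 0 0 0 -0.45;0 0 -0.9 0 0 0 -0.45;0 0 -0.9 0 0 0 -0.65'|egrep "^pos|^for|ope|gra"
python3 -m handwheel '0 0 -0.7 0 0 0 -0.65;-0.6 0.6 0 0 0 0 -0.65;-0.8 0.8 0 0 0 0 -0.65;-0.8 0.8 0 0 0 0 -0.65;-0.8 0.8 0 0 0 0 -0.65'
python3 look.py p10 | egrep -v "side amber"
python3 -c "
import cv2
a=cv2.imread('pics/p10s.png')[120:240,250:370];b=cv2.imread('pics/p10t.png')[140:240,190:330]
import numpy as np
cv2.imwrite('pics/p10z.png',np.hstack([cv2.resize(a,(400,400),interpolation=2),cv2.copyMakeBorder(cv2.resize(b,(400,286),interpolation=2),0,114,0,0,0)]))"
```

```text
position: [533.9, 28.5, 57.9]
force: [1.8, -0.4, 6.5]
opening: 59.4
grasp_force: 6.8
position: [533.4, 28.3, 57.4]
force: [-0.1, -1.1, 6.8]
opening: 62.8
grasp_force: 5.8
position: [531.7, 28.8, 164.7]
force: [1.6, -0.1, 0.5]
opening: 71.9
grasp_force: 0.0
t: 42.4
position: [435.4, -55.4, 185.3]
eef_rot: [-3.142, 0.006, -0.065]
force: [-0.2, -0.4, 0.4]
opening: 78.4
grasp_force: 0.0
side tub ([209.8, 105.3], 203) [491.5 437.8]
side tub ([300.4, 278.9], 278) [ 431.1 -207.1]
top tub ([361.9, 244.8], 312) [ 428.  -207.9]
top tub ([28.8, 261.6], 322) [398.9 744.9]
top tub ([17.5, 289.6], 329) [320.3 773.8]
top tub ([11.2, 317.2], 328) [243.6 787.9]
top tub ([3.8, 346.4], 173) [163.8 804.8]
top amber ([123.4, 77.5], 266) [960.5 498.8]
top amber ([363.1, 169.1], 269) [ 653.6 -228.8]
top amber ([260.6, 201.5], 198) [563.   78.7]
```

View pics/p10z.png

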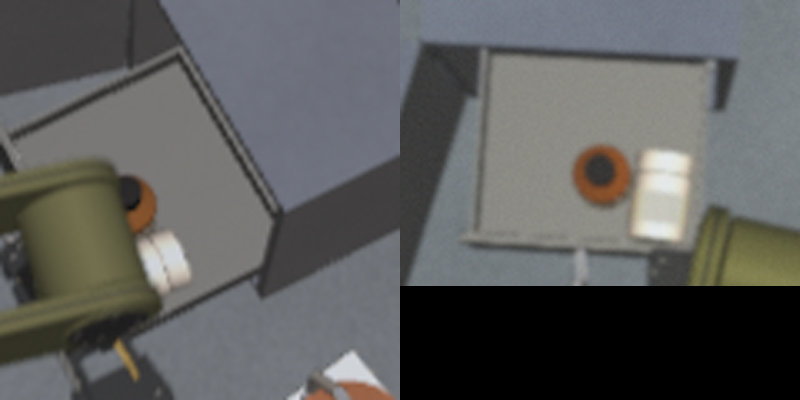

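```bash
python3 - <<'E'
from h import *
np.set_printoptions(precision=1,suppress=True)
T=cv2.imread("pics/p10t.png")[:,:,::-1]
hsv=cv2.cvtColor(T,cv2.COLOR_RGB2HSV)
def cen(m,x0,y0,x1,y1):
    k=np.zeros_like(m);k[y0:y1,x0:x1]=m[y0:y1,x0:x1];p=cv2.findNonZero(k);return p[:,0].mean(0),cv2.minAreaRect(p),len(p)
c=cen(cv2.inRange(hsv,(0,0,0),(180,255,70)),250,190,272,212);print("cap",c,plane("top",c[0],118))
c=cen(cv2.inRange(hsv,(3,110,40),(18,255,255)),245,180,276,220);print("amber",c,plane("top",c[1][0],85))
m=cv2.inRange(hsv,(0,0,165),(40,70,255));c=cen(m,268,185,296,230);print("tub",c,plane("top",c[1][0],65));b=cv2.boxPoints(c[1]);print([plane("top",u,65)[:2] for u in b])
# tray corners (crop coords of p10z)
for u in((487,55),(712,62),(478,238),(690,245),(578,245)):
    px=(190+(u[0]-400)/2.857,140+u[1]/2.857);print(u,plane("top",px,46)[:2],plane("top",px,106)[:2])
movet([563,78,180],-.066,0)
E
```

```text
cap (array([259.5, 199. ]), ((259.0, 199.0), (8.0, 8.0), 90.0), 64) [561.   78.3 118. ]
amber (array([260.6, 201.3]), ((260.5, 200.5), (18.384775161743164, 18.384777069091797), 45.0), 215) [561.3  77.2  85. ]
tub (array([281.2, 208.2]), ((281.4299621582031, 207.489990234375), (18.24335479736328, 31.39554214477539), 8.13010311126709), 435) [542.   17.2  65. ]
[array([500.8,  50.9]), array([592.2,  36.1]), array([583.4, -16.8]), array([492.2,  -1.6])]
(487, 55) [695.1 198.5] [680.7 189.4]
(712, 62) [681.7 -39.3] [667.9 -36.5]
(478, 238) [501.  208.8] [496.2 199.3]
(690, 245) [489.1 -11.4] [484.9 -10. ]
(578, 245) [491.5 104.7] [487.2 100.3]
pos [434.  -56.7 184.8] d now [ 4.  -4.8  0.1] d in target frame [ 4.  -4.8  0.2] w [ 0.   0.1 -0.1] q [-0.2 -0.3  2.1 -0.   1.3  1.4] t 42.5
```

```bash

python3 -m handwheel '0.49 -0.595 0 0 0 0 0;0.49 -0.595 0 0 0 0 0;0.49 -0.595 0 0 0 0 0;0.49 -0.595 0 0 0 0 0;0.49 -0.595 0 0 0 0 0'>/dev/null
python3 -m handwheel '0.49 -0.595 0 0 0 0 0;0.49 -0.595 0 0 0 0 0;0.49 -0.595 0 0 0 0 0;0 0 0.4 0 0 0 0;0 0 0.4 0 0 0 0'
python3 -m handwheel '0 0 0.5 0 0 0 0;0 0 0.5 0 0 0 0;0 0 0.4 0 0 0 0;0 0 0.2 0 0 0 0;0 0 0 0 0 0 0'
python3 -c "
from h import *
movet([561,78,112],-.066,0)"
```

```text
t: 43.33
position: [564.6, 80.6, 160.7]
eef_rot: [3.141, 0.004, -0.065]
force: [-0.2, -0.2, 0.1]
opening: 47.4
grasp_force: 0.0
t: 43.75
position: [561.7, 79.0, 110.5]
eef_rot: [3.141, 0.009, -0.067]
force: [-0.1, 0.0, -0.4]
opening: 47.3
grasp_force: 0.0
pos [561.7  79.  110.5] d now [-0.02  0.04 -0.05] d in target frame [-0.02  0.04 -0.05] w [ 0.01  0.11 -0.02] q [0.05 0.06 1.94 0.   1.16 1.68] t 43.75
```

```bash

python3 -m handwheel '0 0 0 0 0 0 0.6;0 0 0 0 0 0 0.6;0 0 0 0 0 0 0.6;0 0 0 0 0 0 0.6;0 0 0 0 0 0 0.6' 20
python3 -m handwheel '0 0 0 0 0 0 0.6;0 0 -0.2 0 0 0 0.6;0 0 -0.3 0 0 0 0.6;0 0 -0.3 0 0 0 0.6;0 0 0 0 0 0 0.6'
python3 -m handwheel '-0.05 -0.4 0 0 0 0 0.6;-0.05 -0.5 0 0 0 0 0.6;-0.05 -0.5 0 0 0 0 0.6;-0.05 -0.5 0 0 0 0 0.6;-0.05 -0.4 0 0 0 0 0.6'
python3 -m handwheel '0 0 0.3 0 0 0 0.6;0 0 0.2 0 0 0 0.6;0 0 0.15 0 0 0 0.6;0 0 0.08 0 0 0 0.6;0 0 0 0 0 0 0.6'
```

```text
t: 44.17
position: [564.5, 79.1, 114.6]
eef_rot: [3.141, 0.002, -0.067]
force: [-0.8, -2.6, 4.3]
opening: 30.9
grasp_force: 22.1
t: 44.58
position: [565.0, 79.8, 139.5]
eef_rot: [-3.141, 0.001, -0.067]
force: [1.1, 0.0, -2.9]
opening: 30.7
grasp_force: 21.6
t: 45.0
position: [560.3, 150.5, 136.7]
eef_rot: [-3.141, 0.006, -0.066]
force: [0.5, 0.7, -3.6]
opening: 30.8
grasp_force: 22.0
t: 45.42
position: [560.9, 148.2, 114.9]
eef_rot: [3.141, 0.005, -0.068]
force: [-0.4, 0.3, -3.0]
opening: 30.7
grasp_force: 21.5
```

```bash

python3 -m handwheel '0 0 0.08 0 0 0 0.6;0 0 0 0 0 0 0.6;0 0 0 0 0 0 0.6'|egrep "^pos|^for"
python3 -m handwheel '0 0 0.06 0 0 0 0.6;0 0 0 0 0 0 0.6;0 0 0 0 0 0 0.6'|egrep "^pos|^for"
```

```text
position: [562.2, 148.2, 114.6]
force: [-0.1, -2.0, 4.2]
position: [563.2, 148.2, 114.6]
force: [-1.6, -2.5, 9.9]
```

```bash

python3 -m handwheel '0 0 0 0 0 0 0.2;0 0 0 0 0 0 0;0 0 0 0 0 0 0;0 0 0 0 0 0 0;0 0 0 0 0 0 0'|egrep "^pos|^for|ope"
python3 -m handwheel '0 0 -0.4 0 0 0 0;0 0 -0.6 0 0 0 0;0 0 -0.8 0 0 0 -0.3;0 0.4 -0.4 0 0 1 -0.7;0 0.6 0 0 0 0.1 -0.7'
python3 -c "
from h import *
movet([566,14,67],-.16,0)"
```

```text
position: [560.3, 148.8, 110.4]
force: [0.6, 0.2, -0.0]
opening: 47.2
t: 46.75
position: [560.0, 120.0, 182.3]
eef_rot: [-3.14, -0.003, -0.164]
force: [0.8, -0.1, 0.5]
opening: 62.3
grasp_force: 0.0
pos [560.  120.  182.3] d now [0.76 3.46 3.84] d in target frame [0.76 3.46 3.84] w [-0.02 -0.03 -0.04] q [ 0.12 -0.01  1.88  0.    1.27  1.85] t 46.75
```

```bash

python3 -m handwheel '0.15 0.69 0 0 0 0 -0.75;0.15 0.69 0 0 0 0 -0.75;0.15 0.69 0 0 0 0 -0.75;0.15 0.69 0 0 0 0 -0.75;0.15 0.69 0 0 0 0 -0.75'|egrep "^pos|^for|ope"
python3 -m handwheel '0 0 0.7 0 0 0 -0.75;0 0 0.7 0 0 0 -0.75;0 0 0.7 0 0 0 -0.75;0 0 0.6 0 0 0 -0.75;0 0 0.5 0 0 0 -0.75'|egrep "^pos|^for|ope"
python3 -m handwheel '0 0 0.4 0 0 0 -0.75;0 0 0.2 0 0 0 -0.75;0 0 0 0 0 0 -0.75;0 0 0 0 0 0 -0.75'|egrep "^pos|^for|ope"
```

```text
position: [563.0, 12.4, 178.0]
force: [0.9, -0.4, 0.1]
opening: 83.1
position: [562.0, 13.3, 80.2]
force: [0.1, -0.6, -0.4]
opening: 83.3
position: [562.8, 13.3, 63.7]
force: [0.1, -0.2, -0.3]
opening: 83.1
```

```bash

python3 -m handwheel '0 0 -0.1 0 0 0 0.2;0 0 0 0 0 0 0.2;0 0 0 0 0 0 0.2;0 0 0 0 0 0 0.2;0 0 0 0 0 0 0.2' 8|egrep "^pos|^for|ope|gra"
python3 -m handwheel '0 0 0 0 0 0 0.2;0 0 0 0 0 0 0.2;0 0 0 0 0 0 0.2'|egrep "^pos|^for|ope|gra"
python3 -m handwheel '0 -0.2 0 0 0 0 0.2;0 -0.2 0 0 0 0 0.2;0 -0.2 0 0 0 0 0.2;0 -0.1 0 0 0 0 0.2;0 0 0 0 0 0 0.2'|egrep "^pos|^for|ope|gra"
```

```text
position: [563.3, 12.7, 67.3]
force: [-0.1, -2.2, 2.3]
opening: 59.8
grasp_force: 7.9
position: [563.4, 12.7, 67.2]
force: [0.2, -2.9, 5.5]
opening: 59.7
grasp_force: 7.9
position: [566.6, 33.8, 67.2]
force: [-1.6, -2.3, 5.8]
opening: 59.7
grasp_force: 7.9
```

```bash

python3 -m handwheel '0 0 0 0 0 0 -0.3;0 0 0 0 0 0 -0.5;0 0 0 0 0 0 -0.5;0.25 0 0 0 0 0 -0.5;0 0 0 0 0 0 -0.5'|egrep "^pos|^for|ope|gra"
python3 -m handwheel '0 0 0.25 0 0 0 -0.5;0 0 0.15 0 0 0 -0.5;0 0 0 0 0 0 0.2;0 0 0 0 0 0 0.2;0 0 0 0 0 0 0.2' 6|egrep "^pos|^for|ope|gra"
python3 -m handwheel '0 0 0 0 0 0 0.2;0 0 0 0 0 0 0.2;0 0 0 0 0 0 0.2'|egrep "^pos|^for|ope|gra"
python3 - <<'E'
from h import *
T=cams.capture("top");S=cams.capture("side")
cv2.imwrite("pics/p11.png",np.hstack([cv2.resize(S[120:240,250:370],(400,400),interpolation=2),cv2.resize(T[130:250,190:310],(400,400),interpolation=2)])[:,:,::-1])
E
```

```text
position: [574.0, 32.8, 65.8]
force: [-0.5, 0.4, -0.4]
opening: 71.0
grasp_force: 0.0
position: [572.8, 32.8, 53.7]
force: [-0.8, 0.4, -2.2]
opening: 59.9
grasp_force: 5.9
position: [573.0, 32.8, 54.0]
force: [-0.4, 0.1, -1.6]
opening: 60.1
grasp_force: 5.9
```

View pics/p11.png

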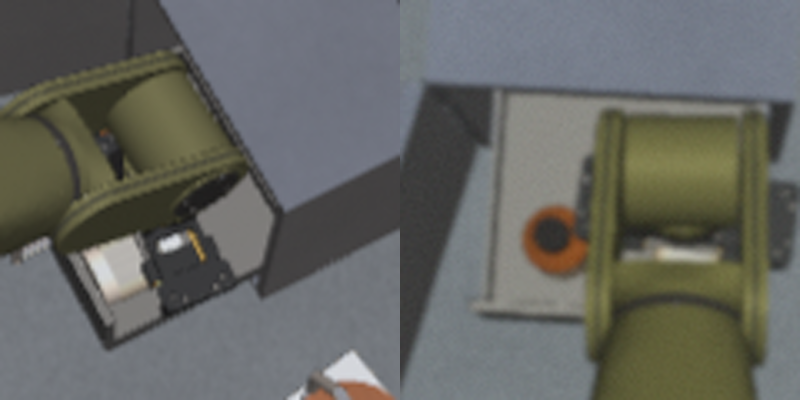

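```bash

python3 -m handwheel '0 0 -0.2 0 0 0 0.2;0 0 -0.2 0 0 0 0.2;0 0 -0.2 0 0 0 0.2;0 0 -0.2 0 0 0 0.2;0 0 -0.2 0 0 0 0.2' 5|egrep "^pos|^for|ope|gra"
python3 -m handwheel '0 0 -0.2 0 0 0 0.2;0 0 -0.2 0 0 0 0.2;0 0 -0.2 0 0 0 0.2;0 0 -0.2 0 0 0 0.2;0 0 -0.2 0 0 0 0.2'|egrep "^pos|^for|ope|gra"
python3 -m handwheel '0 0 -0.2 0 0 0 0.2;0 0 -0.2 0 0 0 0.2;0 0 0 0 0 0 0.2;0 0 0 0 0 0 0.2;0 0 0 0 0 0 0.2'|egrep "^pos|^for|ope|gra"
python3 -c "
from h import *
print(get_obs()['moment'])"
```

```text
position: [573.7, 32.8, 85.2]
force: [0.1, -0.2, -1.7]
opening: 59.0
grasp_force: 5.0
position: [573.5, 32.8, 114.7]
force: [-0.6, 0.5, -1.6]
opening: 59.3
grasp_force: 5.0
position: [573.4, 32.8, 125.9]
force: [0.6, 0.2, -2.4]
opening: 59.0
grasp_force: 5.0
[-0.01181712  0.0080781  -0.02802294]
```

```bash

python3 -m handwheel '0 0 0.3 0 0 0 0.2;0 0 0.3 0 0 0 0.2;0 0 0.1 0 0 0 0.2;0 0 0 0 0 0 0.2;0 0 0 0 0 0 0.2'|egrep "^pos|^for"
python3 -m handwheel '0 0 0.08 0 0 0 0.2;0 0 0 0 0 0 0.2;0 0 0 0 0 0 0.2'|egrep "^pos|^for"
python3 -m handwheel '0 0 0.08 0 0 0 0.2;0 0 0 0 0 0 0.2;0 0 0 0 0 0 0.2'|egrep "^pos|^for"
python3 -m handwheel '0 0 0.08 0 0 0 0.2;0 0 0 0 0 0 0.2;0 0 0 0 0 0 0.2'|egrep "^pos|^for"
python3 - <<'E'
from h import *
S=cams.capture("side")
m=cv2.inRange(cv2.cvtColor(S,cv2.COLOR_RGB2HSV),(0,0,165),(40,70,255));k=np.zeros_like(m);k[150:235,255:345]=m[150:235,255:345]
n,l,s,c=cv2.connectedComponentsWithStats(k);print([(s[i].tolist(),c[i].round(1).tolist()) for i in range(1,n) if s[i,4]>8])
for z in(22,52,88,111):print(z,proj("side",[573,33,z]).round(1))
E
```

```text
position: [572.9, 32.8, 104.0]
force: [1.2, 0.2, -1.9]
position: [573.6, 32.8, 102.9]
force: [-0.1, -0.7, -1.3]
position: [573.4, 32.8, 100.2]
force: [-0.5, 0.1, -1.9]
position: [573.3, 32.8, 97.7]
force: [-0.2, -0.5, -3.0]
[]
22 [296.2 197.2]
52 [296.4 194.2]
88 [296.7 190.5]
111 [296.9 188. ]
```

```bash

python3 -m handwheel '0 0 0.08 0 0 0 0.2;0 0 0 0 0 0 0.2;0 0 0 0 0 0 0.2'|egrep "^pos|^for"
python3 -m handwheel '0 0 0.08 0 0 0 0.2;0 0 0 0 0 0 0.2;0 0 0 0 0 0 0.2'|egrep "^pos|^for"
python3 -m handwheel '0 0 0.08 0 0 0 0.2;0 0 0 0 0 0 0.2;0 0 0 0 0 0 0.2'|egrep "^pos|^for"
```

```text
position: [574.3, 32.7, 96.5]
force: [0.6, -1.4, 2.2]
position: [574.9, 32.6, 94.6]
force: [2.6, -0.8, 5.9]
position: [575.5, 32.7, 92.7]
force: [3.3, -0.8, 5.9]
```

```bash

python3 -m handwheel '0 0 -0.2 0 0 0 0.2;0 0 -0.3 0 0 0 0.2;0 0.2 0 0 0 0 0.2;0 0.2 0 0 0 0 0.2;0 0.2 0 0 0 0 0.2' 9|egrep "^pos|^for"
python3 -m handwheel '0 0.07 0.1 0 0 0 0.2;0 0 0.15 0 0 0 0.2;0 0 0.1 0 0 0 0.2;0 0 0 0 0 0 0.2'|egrep "^pos|^for"
python3 -m handwheel '0 0 0.08 0 0 0 0.2;0 0 0 0 0 0 0.2;0 0 0 0 0 0 0.2'|egrep "^pos|^for"
python3 -m handwheel '0 0 0.08 0 0 0 0.2;0 0 0 0 0 0 0.2;0 0 0 0 0 0 0.2'|egrep "^pos|^for"
```

```text
position: [569.7, 14.5, 105.0]
force: [-0.7, 0.2, -2.1]
position: [569.1, 13.0, 93.6]
force: [-0.3, -0.7, -2.6]
position: [570.2, 13.1, 92.8]
force: [-0.4, -0.0, -2.4]
position: [571.6, 12.9, 91.8]
force: [1.7, -0.8, 3.7]
```

```bash

python3 -m handwheel '0 0 0 0 0 0 0.1;0 0 0 0 0 0 -0.25;0 0 0 0 0 0 -0.4;0 0 0 0 0 0 -0.5;0 0 0 0 0 0 -0.5'|egrep "^pos|^for|ope"
python3 -m handwheel '0 0 -0.3 0 0 0 -0.5;0 0 -0.6 0 0 0 -0.5;0 0 -0.8 0 0 0 -0.5;0 0 -0.9 0 0 0 -0.65;0 0 -0.6 0 0 0 -0.65'|egrep "^pos|^for|ope"
python3 -m handwheel '-0.8 0.6 0 0 0 0 -0.65;-0.8 0.6 0 0 0 0 -0.65;-0.8 0.6 0 0 0 0 -0.65;-0.8 0.6 0 0 0 0 -0.65;-0.8 0.6 0 0 0 0 -0.65'|egrep "^pos|^for|ope"
cat > chk.py <<'E'
from h import *
import sys
for n,box in(("side",(240,120,345,260)),("top",(195,150,300,235))):
    im=cams.capture(n);cv2.imwrite(f"pics/{sys.argv[1]}{n}.png",im[:,:,::-1]);h=cv2.cvtColor(im,cv2.COLOR_RGB2HSV)
    for nm,lo,hi in(("white",(0,0,175),(40,60,255)),("amber",(3,110,40),(18,255,255)),("dark",(0,0,0),(180,255,45))):
        m=cv2.inRange(h,lo,hi);k=np.zeros_like(m);x0,y0,x1,y1=box;k[y0:y1,x0:x1]=m[y0:y1,x0:x1]
        N,l,s,c=cv2.connectedComponentsWithStats(k)
        for i in range(1,N):
            if s[i,4]>25:print(n,nm,s[i].tolist(),c[i].round(1).tolist(),"z111",plane(n,c[i],111)[:2].round(1).tolist())
    if n=="top":
        for b in blobs(im,(0,0,185),(180,45,255),150):
            if b[1]<420 and b[0][0]>250: print("bench tub",b[:2],plane(n,b[0],89)[:2].round(1))
E
python3 chk.py c1
```

```text
position: [568.8, 13.0, 89.1]
force: [-0.4, 0.1, 0.1]
opening: 70.1
position: [570.9, 13.0, 189.1]
force: [1.7, -0.4, 0.3]
opening: 77.2
position: [435.9, -56.7, 187.0]
force: [-0.2, -1.8, -0.6]
opening: 78.6
side amber [266, 158, 18, 11, 98] [274.0, 164.2] z111 [555.2, 138.2]
side amber [337, 238, 8, 22, 139] [341.0, 250.3] z111 [577.2, -202.9]
side dark [270, 157, 9, 10, 69] [274.0, 161.4] z111 [559.9, 146.2]
side dark [271, 214, 24, 11, 141] [282.1, 219.1] z111 [480.7, -27.3]
top amber [227, 194, 20, 19, 216] [237.2, 203.5] z111 [550.6, 141.7]
bench tub ([282.6, 197.7], 334) [567.5  13.2]
bench tub ([362.0, 244.8], 309) [ 428.  -208.2]
```

```bash

python3 -m handwheel '0 0 0 0 0 -1 -0.65;0 0 0 0 0 -1 -0.65;0 0 0 0 0 -1 -0.65;0 0 0 0 0 -1 -0.65;0 0 0 0 0 -1 -0.65'>/dev/null
python3 -m handwheel '0 0 0 0 0 -1 -0.65;0 0 0 0 0 -1 -0.65;0 0 0 0 0 -1 -0.65;0 0 0 0 0 -1 -0.65;0 0 0 0 0 -1 -0.65'>/dev/null
python3 -m handwheel '0 0 0 0 0 -1 -0.65;0 0 0 0 0 -1 -0.65;0 0 0 0 0 -1 -0.65;0 0 0 0 0 -1 -0.65;0 0 0 0 0 -1 -0.65'>/dev/null
python3 -m handwheel '0 0 0 0 0 -1 -0.65;0 0 0 0 0 -1 -0.65;0 0 0 0 0 -1 -0.65;0 0 0 0 0 -1 -0.65;0 0 0 0 0 -0.1 -0.65'
python3 -c "
from h import *
movet([430,-207.5,66],1.505,0)"
```

```text
t: 57.67
position: [437.9, -56.1, 187.2]
eef_rot: [-3.137, 0.0, 1.506]
force: [0.0, -0.3, 0.7]
opening: 78.1
grasp_force: 0.0
pos [437.9 -56.1 187.2] d now [-5.05  0.08  4.04] d in target frame [-5.05  0.07  4.04] w [-0.05  0.    0.01] q [-0.25 -0.33  2.14 -0.    1.33 -0.18] t 57.6667
```

```bash

python3 -m handwheel '-0.63 0.01 0 0 0 0 -0.65;-0.63 0.01 0 0 0 0 -0.65;-0.63 0.01 0 0 0 0 -0.65;-0.63 0.01 0 0 0 0 -0.65;-0.63 0.01 0 0 0 0 -0.65'>/dev/null
python3 -m handwheel '-0.63 0.01 0 0 0 0 -0.65;-0.63 0.01 0 0 0 0 -0.65;-0.63 0.01 0 0 0 0 -0.65;0 0 0 0 0 0 -0.65;0 0 0 0 0 0 -0.65'|egrep "^pos|^for|ope"
python3 -m handwheel '0 0 0.6 0 0 0 -0.65;0 0 0.8 0 0 0 -0.65;0 0 0.8 0 0 0 -0.65;0 0 0.8 0 0 0 -0.65;0 0 0.6 0 0 0 -0.65'|egrep "^pos|^for|ope"
python3 -m handwheel '0 0 0.5 0 0 0 -0.65;0 0 0.25 0 0 0 -0.65;0 0 0 0 0 0 0.1;0 0 0 0 0 0 0.1;0 0 0 0 0 0 0.1' 35|egrep "^pos|^for|ope|gra"
python3 -m handwheel '0 0 0 0 0 0 0.1;0 0 0 0 0 0 0.1;0 0 0 0 0 0 0.1;0 0 0 0 0 0 0.1'|egrep "^pos|^for|ope|gra"
```

```text
position: [430.0, -207.7, 187.0]
force: [0.3, 0.2, 0.7]
opening: 78.4
position: [428.8, -205.7, 77.1]
force: [-0.4, -0.6, -0.4]
opening: 78.3
position: [430.3, -207.6, 57.8]
force: [-0.4, -0.4, 0.5]
opening: 63.5
grasp_force: 0.0
position: [429.9, -207.7, 57.9]
force: [-2.1, 2.0, 6.4]
opening: 59.3
grasp_force: 35.0
```

```bash

python3 -m handwheel '0 0 -0.3 0 0 0 0.1;0 0 -0.8 0 0 0 0.1;0 0 -0.9 0 0 0 0.1;0 0 -0.9 0 0 0 0.1;0 0 -0.9 0 0 0 0.1'|egrep "^pos|^for|ope"
python3 -m handwheel '0 0 -0.8 0 0 0 0.1;0 0 -0.4 0 0 0 0.1;0 0 0 0 0 0 0.1'|egrep "^pos|^for|ope"
python3 -c "
from h import *
movet([553,81,84],1.505,0)"
```

```text
position: [429.3, -207.2, 171.5]
force: [0.5, -0.1, -2.7]
opening: 59.4
position: [431.5, -208.4, 210.2]
force: [0.6, -0.1, -3.1]
opening: 59.2
pos [ 431.5 -208.4  210.2] d now [9.91 3.39 4.18] d in target frame [9.89 3.41 4.21] w [ 0.02  0.04 -0.01] q [-0.56 -0.25  2.05 -0.    1.34 -0.49] t 60.3333
```

```bash

python3 -m handwheel '0.71 0.243 0 0 0 0 0.1;0.71 0.243 0 0 0 0 0.1;0.71 0.243 0 0 0 0 0.1;0.71 0.243 0 0 0 0 0.1;0.71 0.243 0 0 0 0 0.1'>/dev/null
python3 -m handwheel '0.71 0.243 0 0 0 0 0.1;0.71 0.243 0 0 0 0 0.1;0.71 0.243 0 0 0 0 0.1;0.71 0.243 0 0 0 0 0.1;0.71 0.243 0 0 0 0 0.1'>/dev/null
python3 -m handwheel '0.71 0.243 0 0 0 0 0.1;0.71 0.243 0 0 0 0 0.1;0.71 0.243 0 0 0 0 0.1;0.68 0.243 0 0 0 0 0.1;0 0 0 0 0 0 0.1'
python3 -m handwheel '0 0 0 0 0 0 0.1;0 0 0.2 0 0 0 0.1;0 0 0.2 0 0 0 0.1;0 0 0 0 0 0 0.1'|egrep "^pos|^for|ope"
python3 -c "
from h import *
movet([553,81,84],1.505,0)"
```

```text
t: 61.58
position: [551.4, 85.2, 203.3]
eef_rot: [-3.134, -0.001, 1.507]
force: [-0.1, -0.0, -2.4]
opening: 59.4
grasp_force: 35.0
position: [550.0, 81.5, 191.3]
force: [-1.2, -0.4, -2.7]
opening: 59.5
pos [550.   81.5 191.3] d now [-0.01  0.13  3.58] d in target frame [-0.01  0.1   3.58] w [-0.1   0.01 -0.02] q [ 0.05 -0.05  1.9   0.    1.3   0.12] t 61.9167
```

```bash

python3 -m handwheel '0 0.1 0.4 -0.1 0 0 0.1;0 0 0.4 0 0 0 0.1;0 0 0.4 0 0 0 0.1;0 0 0.4 0 0 0 0.1;0 0 0 0 0 0 0.1'|egrep "^pos|^for|ope"
python3 -m handwheel '0 0 0.4 0 0 0 0.1;0 0 0.4 0 0 0 0.1;0 0 0.3 0 0 0 0.1;0 0 0.3 0 0 0 0.1;0 0 0 0 0 0 0.1'|egrep "^pos|^for|ope"
python3 -m handwheel '0 0 0.3 0 0 0 0.1;0 0 0.2 0 0 0 0.1;0 0 0 0 0 0 0.1'|egrep "^pos|^for|ope"
```

```text
position: [552.2, 81.8, 141.9]
force: [-0.5, 0.2, -3.7]
opening: 59.3
position: [553.2, 82.1, 101.2]
force: [-0.6, 0.1, -4.0]
opening: 59.6
position: [554.1, 82.1, 87.5]
force: [-0.8, -0.8, -4.2]
opening: 59.2
```

```bash

python3 -m handwheel '0 0 0.1 0 0 0 0.1;0 0 0 0 0 0 0.1;0 0 0 0 0 0 0.1'|egrep "^pos|^for"
python3 -m handwheel '0 0 0.1 0 0 0 0.1;0 0 0 0 0 0 0.1;0 0 0 0 0 0 0.1'|egrep "^pos|^for"
python3 -m handwheel '0 0 0.07 0 0 0 0.1;0 0 0 0 0 0 0.1;0 0 0 0 0 0 0.1'|egrep "^pos|^for"
```

```text
position: [555.1, 82.1, 86.2]
force: [-0.5, 0.6, -2.7]
position: [554.9, 82.1, 83.0]
force: [-0.3, 0.3, -3.0]
position: [554.8, 82.1, 80.8]
force: [-0.1, 0.6, -3.1]
```

```bash

python3 -m handwheel '0 0 0.07 0 0 0 0.1;0 0 0 0 0 0 0.1;0 0 0 0 0 0 0.1'|egrep "^pos|^for"
python3 -m handwheel '0 0 0.05 0 0 0 0.1;0 0 0 0 0 0 0.1;0 0 0 0 0 0 0.1'|egrep "^pos|^for"
```

```text
position: [555.9, 82.2, 80.0]
force: [-0.8, 0.1, 3.3]
position: [557.0, 82.1, 80.0]
force: [-1.0, 0.3, 8.8]
```

```bash

python3 -m handwheel '0 0 0 0 0 0 0;0 0 0 0 0 0 -0.3;0 0 0 0 0 0 -0.4;0 0 0 0 0 0 -0.4;0 0 0 0 0 0 -0.4'|egrep "^pos|^for|ope"
python3 -m handwheel '0 0 -0.3 0 0 0 -0.4;0 0 -0.6 0 0 0 -0.4;0 0 -0.8 0 0 0 -0.4;0 0 -0.8 0 0 0 -0.4;0 0 -0.8 0 0 0 -0.4'|egrep "^pos|^for|ope"
python3 -m handwheel '0 0 -0.7 0 0 0 0;0 0 -0.7 0 0 0 0;-0.8 -0.8 0 0 0 0 0;-0.8 -0.8 0 0 0 0 0;-0.8 -0.8 0 0 0 0 0'|egrep "^pos|^for|ope"
python3 -m handwheel '-0.8 -0.8 0 0 0 0 0;-0.8 -0.8 0 0 0 0 0;-0.8 -0.8 0 0 0 0 0;-0.5 0 0 0 0 0 0;0 0 0 0 0 0 0'|egrep "^pos|^for|ope"
python3 chk.py c2
```

```text
position: [554.6, 82.1, 76.8]
force: [0.4, -0.5, -0.7]
opening: 66.3
position: [554.2, 82.2, 177.5]
force: [1.2, 0.1, 0.2]
opening: 66.6
position: [477.0, 14.8, 218.9]
force: [-0.5, -0.9, 0.2]
opening: 48.3
position: [399.1, -68.6, 218.3]
force: [-0.1, -0.0, -0.5]
opening: 47.4
side amber [266, 158, 18, 16, 161] [274.5, 166.2] z111 [552.7, 131.6]
side amber [337, 238, 8, 22, 139] [341.0, 250.3] z111 [577.2, -202.9]
side dark [271, 157, 8, 9, 64] [274.5, 161.2] z111 [561.8, 146.0]
side dark [248, 159, 10, 18, 35] [252.1, 168.2] z111 [490.0, 163.3]
side dark [242, 215, 7, 6, 29] [245.3, 217.9] z111 [388.1, 35.7]
side dark [250, 224, 35, 19, 244] [264.7, 232.1] z111 [414.5, -33.6]
top amber [227, 193, 20, 20, 213] [237.1, 202.9] z111 [552.4, 142.0]
bench tub ([282.6, 197.3], 339) [568.6  13.2]
bench tub ([258.0, 200.7], 337) [560.3  84.2]
```

```bash

python3 -m handwheel '0 0 0 0 0 1 0;0 0 0 0 0 1 0;0 0 0 0 0 1 0;0 0 0 0 0 1 0;0 0 0 0 0 1 0'>/dev/null
python3 -m handwheel '0 0 0 0 0 1 0;0 0 0 0 0 1 0;0 0 0 0 0 1 0;0 0 0 0 0 1 0;0 0 0 0 0 1 0'>/dev/null
python3 -m handwheel '0 0 0 0 0 1 0;0 0 0 0 0 1 0;0 0 0 0 0 1 0;0 0 0 0 0 1 0;0 0 0 0 0 1 0'>/dev/null
python3 -m handwheel '0 0 0 0 0 1 0;0 0 0 0 0 1 0;0 0 0 0 0 1 0;0 0 0 0 0 0 0'|egrep "^pos|^eef"
python3 - <<'E'
from h import *
movet([451.5,100.5,72],-.066,0)
T=cv2.imread("pics/c2top.png")[:,:,::-1];g=T[205:245,235:275].astype(int)
m=cv2.inRange(cv2.cvtColor(T,cv2.COLOR_RGB2HSV),(0,0,150),(180,60,255));k=np.zeros_like(m);k[218:250,240:270]=m[218:250,240:270]
N,l,s,c=cv2.connectedComponentsWithStats(k)
for i in range(1,N):
    if s[i,4]>4: print(s[i],c[i],plane("top",c[i],80))
print("pred",proj("top",[452,100.5,101]),proj("top",[452,100.5,31]))
E
```

```text
position: [400.6, -65.8, 217.8]
eef_rot: [-3.141, -0.004, -0.066]
pos [400.6 -65.8 217.8] d now [ 1.31 -5.64  4.86] d in target frame [ 1.33 -5.64  4.86] w [-0.   -0.04 -0.  ] q [-0.3  -0.45  2.18  0.    1.41  1.34] t 67.6
[251 228   4   8  26] [252.73076923 231.46153846] [472.6177326 101.2217778  80.       ]
pred [252.54626247 238.34288735] [254.25496063 239.27414689]
```

```bash

python3 -m handwheel '0.18 -0.7 0 0 0 0 0;0.18 -0.7 0 0 0 0 0;0.18 -0.7 0 0 0 0 0;0.18 -0.7 0 0 0 0 0;0.18 -0.7 0 0 0 0 0'>/dev/null
python3 -m handwheel '0.18 -0.7 0 0 0 0 0;0.18 -0.7 0 0 0 0 0;0.18 -0.7 0 0 0 0 0;0 0 0.4 0 0 0 0;0 0 0.6 0 0 0 0'|egrep "^pos|^for"
python3 -m handwheel '0 0 0.6 0 0 0 0;0 0 0.8 0 0 0 0;0 0 0.8 0 0 0 0;0 0 0.8 0 0 0 0;0 0 0.6 0 0 0 0'|egrep "^pos|^for"
python3 -c "
from h import *
movet([456,100.3,72],-.066,0)"
python3 -m handwheel '0 0 0.2 0 0 0 0.5;0 0 0 0 0 0 1;0 0 0 0 0 0 1;0 0 0 0 0 0 1;0 0 0 0 0 0 1' 20|egrep "^pos|^for|ope|gra"
python3 -m handwheel '0 0 0 0 0 0 1;0 0 0 0 0 0 1;0 0 0 0 0 0 1;0 0 0 0 0 0 1;0 0 0 0 0 0 1'
```

```text
position: [456.0, 99.5, 189.1]
force: [0.6, 0.5, -1.4]
position: [453.4, 97.8, 77.0]
force: [-0.2, 0.6, -1.1]
pos [453.4  97.8  77. ] d now [ 0.08 -0.09  0.17] d in target frame [ 0.08 -0.09  0.17] w [ 0.01 -0.01  0.02] q [ 0.1  -0.14  2.19 -0.    1.09  1.73] t 68.85
position: [456.3, 98.6, 75.5]
force: [1.4, 14.8, -3.5]
opening: 19.4
grasp_force: 7.7
t: 69.68
position: [456.6, 102.9, 75.5]
eef_rot: [-3.13, -0.009, -0.069]
force: [2.1, 22.4, -4.1]
opening: 10.8
grasp_force: 20.0
```

```bash

python3 -m handwheel '0 -0.15 0 0 0 0 1;0 0 0 0 0 0 1;0 0 0 0 0 0 1'|egrep "^pos|^for"
python3 -m handwheel '0.1 0 0 0 0 0 1;0.2 0 0 0 0 0 1;0.3 0 0 0 0 0 1;0.4 0 0 0 0 0 1;0.5 0 0 0 1 0 1'|egrep "^pos|^for|ope"
python3 -m handwheel '0.5 0 0.04 0 1 0 1;0.5 0 0.09 0 1 0 1;0.49 0 0.13 0 1 0 1;0.48 0 0.175 0 1 0 1;0.46 0 0.21 0 1 0 1'|egrep "^pos|^for|ope"
python3 -c "
from h import *
movet([660.4,87.1,73],-.066,np.radians(30))"
```

```text
position: [456.6, 103.1, 75.4]
force: [0.8, 3.8, 4.2]
position: [502.8, 99.5, 75.7]
force: [-1.1, 2.4, 1.9]
opening: 10.7
position: [579.0, 93.8, 78.2]
force: [-2.1, -9.0, 8.3]
opening: 10.6
pos [579.   93.8  78.2] d now [2.25 0.04 1.54] d in target frame [2.27 0.04 1.51] w [ 0.   -0.16 -0.  ] q [ 0.11 -0.11  2.24 -0.19  0.49  1.9 ] t 70.7667
```

```bash

python3 -m handwheel '0.43 0 0.26 0 0 0 1;0.43 0 0.26 0 0 0 1;0.43 0 0.26 0 0 0 1;0.4 0 0.25 0 0 0 1;0.2 0 0.12 0 0 0 1'|egrep "^pos|^for|ope"
python3 -m handwheel '0.13 0 0.08 0 0 0 1;0 0 0 0 0 0 1;0 0 0 0 0 0 1'|egrep "^pos|^for|ope"
python3 -m handwheel '0.1 0 0.06 0 0 0 1;0 0 0 0 0 0 1;0 0 0 0 0 0 1'|egrep "^pos|^for|ope"
python3 -m handwheel '0.1 0 0.06 0 0 0 1;0 0 0 0 0 0 1;0 0 0 0 0 0 1'|egrep "^pos|^for|ope"
```

```text
position: [645.8, 88.5, 76.7]
force: [-2.8, -4.5, 8.9]
opening: 10.5
position: [649.9, 88.2, 76.7]
force: [1.1, -4.6, 6.4]
opening: 10.5
position: [653.2, 87.9, 76.7]
force: [1.3, -4.3, 6.5]
opening: 10.7
position: [656.6, 87.6, 76.7]
force: [1.1, -5.0, 6.1]
opening: 10.6
```

```bash

python3 -m handwheel '0.1 0 0.06 0 0 0 1;0 0 0 0 0 0 1;0 0 0 0 0 0 1'|egrep "^pos|^for|ope"
python3 -m handwheel '0.1 0 0.06 0 0 0 1;0 0 0 0 0 0 1;0 0 0 0 0 0 1'|egrep "^pos|^for|ope"
python3 -m handwheel '0.1 0 0.06 0 0 0 1;0 0 0 0 0 0 1;0 0 0 0 0 0 1'|egrep "^pos|^for|ope"
```

```text
position: [660.2, 87.4, 76.7]
force: [0.5, -4.8, 7.0]
opening: 10.5
position: [663.7, 87.1, 76.7]
force: [1.1, -5.4, 7.1]
opening: 10.3
position: [667.2, 86.8, 76.7]
force: [1.0, -5.1, 7.2]
opening: 10.5
```

```bash

python3 -m handwheel '0.1 0 0.06 0 0 0 1;0 0 0 0 0 0 1;0 0 0 0 0 0 1'|egrep "^pos|^for|ope"
python3 -m handwheel '0.1 0 0.06 0 0 0 1;0 0 0 0 0 0 1;0 0 0 0 0 0 1'|egrep "^pos|^for|ope"
python3 - <<'E'
from h import *
T=cams.capture("top");S=cams.capture("side")
print(blobs(S,(3,110,40),(18,255,255),60)[-4:])
for p in ([668,86,101],[668,86,31],[650,88,250]):print(proj("top",p).round(1),proj("side",p).round(1))
E
```

```text
position: [670.7, 86.5, 76.7]
force: [0.8, -4.9, 7.8]
opening: 10.5
position: [674.1, 86.3, 76.7]
force: [1.4, -5.9, 7.9]
opening: 10.4
[([365.3, 245.7], 234, [352, 235, 22, 27]), ([349.7, 256.7], 694, [337, 237, 30, 36]), ([524.9, 329.2], 2744, [482, 282, 78, 103]), ([33.2, 408.0], 236, [5, 402, 57, 12])]
[256.6 163.1] [313.  160.7]
[258.  168.2] [311.8 168.9]
[252.1 156.9] [310.3 143.4]
```

```bash

python3 -m handwheel '0.1 0 0.06 0 0 0 1;0 0 0 0 0 0 1;0 0 0 0 0 0 1'|egrep "^pos|^for|ope"
python3 -m handwheel '0.1 0 0.06 0 0 0 1;0 0 0 0 0 0 1;0 0 0 0 0 0 1'|egrep "^pos|^for|ope"
python3 -m handwheel '0.1 0 0.06 0 0 0 1;0 0 0 0 0 0 1;0 0 0 0 0 0 1'|egrep "^pos|^for|ope"
```

```text
position: [675.7, 86.2, 75.8]
force: [-10.4, -4.6, 14.6]
opening: 10.2
position: [677.1, 86.0, 75.1]
force: [-25.1, -4.1, 23.0]
opening: 10.7
position: [677.7, 86.0, 74.6]
force: [-46.2, -4.1, 38.7]
opening: 10.2
```

```bash

python3 -m handwheel '-0.17 0 -0.1 0 0 0 0.6;0 0 0 0 0 0 0.2;0 0 0 0 0 0 0;0 0 0 0 0 0 0;0 0 0 0 0 0 0'|egrep "^pos|^for|ope"
python3 -m handwheel '-0.4 0 -0.24 0 0 0 0;-0.5 0 -0.3 0 0 0 0;-0.5 0 -0.3 0 0 0 0;-0.5 0 -0.3 0 0 0 0;-0.5 0 -0.3 0 0 0 0'|egrep "^pos|^for|ope"
python3 -m handwheel '-0.5 0 -0.3 0 -1 0 0;-0.5 0 -0.3 0 -1 0 0;-0.4 0 -0.4 0 -1 0 0;-0.4 0 -0.4 0 -1 0 0;-0.3 0 -0.3 0 -1 0 0'|egrep "^pos|^for|ope"
python3 -m handwheel '-0.3 0 -0.6 0 -1 0 0;0 0 -0.8 0 -0.2 0 0;0 0 -0.8 0 0 0 0;0 0 -0.8 0 0 0 0;0 0 -0.8 0 0 0 0'
python3 - <<'E'
from h import *
for n in("side","top"):
    im=cams.capture(n);cv2.imwrite(f"pics/d1{n}.png",im[:,:,::-1]);h=cv2.cvtColor(im,cv2.COLOR_RGB2HSV)
    old=cv2.imread("pics/p5s.png" if n=="side" else "pics/p5t.png")
    u=np.round(proj(n,[663,86,66])).astype(int);print(n,u)
    x0,y0=u-12
    df=np.abs(im[:,:,::-1].astype(int)-old).max(2)[y0:y0+26,x0-6:x0+30];print("diff px>40:",(df>40).sum(),df.max())
    for nm,I in(("new",im[:,:,::-1]),("old",old)):
        g=cv2.cvtColor(np.ascontiguousarray(I),cv2.COLOR_BGR2GRAY)[y0:y0+26,x0-6:x0+30];m=(g>145).astype(np.uint8)
        N,l,s,c=cv2.connectedComponentsWithStats(m);print(nm,[(s[i].tolist(),c[i].round(1).tolist()) for i in range(1,N) if s[i,4]>4])
E
```

```text
position: [675.8, 87.3, 72.3]
force: [-0.1, 0.2, -0.3]
opening: 38.4
position: [591.4, 93.0, 73.5]
force: [-0.5, -0.2, 0.3]
opening: 47.5
position: [515.9, 98.4, 99.3]
force: [0.0, 0.2, -0.6]
opening: 47.6
t: 75.7
position: [507.3, 98.7, 212.5]
eef_rot: [3.141, 0.014, -0.067]
force: [0.0, -0.1, -0.5]
opening: 47.7
grasp_force: 0.0
side [311 166]
diff px>40: 3 61
new []
old []
top [257 167]
diff px>40: 123 88
new [([17, 6, 3, 6, 12], [18.0, 8.8])]
old [([17, 5, 3, 7, 17], [18.0, 8.3])]
```

```bash

python3 -m handwheel '0 0 -0.8 0 0 -1 0;0 0 -0.8 0 0 -1 0;0 0 -0.8 0 0 -1 0;0 0 -0.7 0 0 -1 0;0 0 0 0 0 -1 0'>/dev/null
python3 -m handwheel '0 0 0 0 0 -1 0;0 0 0 0 0 -1 0;0 0 0 0 0 -1 0;0 0 0 0 0 -1 0;0 0 0 0 0 -1 0'>/dev/null
python3 -m handwheel '0 0 0 0 0 -1 0;0 0 0 0 0 -1 0;0 0 0 0 0 -1 0;0 0 0 0 0 -1 0;0 0 0 0 0 -1 0'>/dev/null
python3 -m handwheel '0 0 0 0 0 -0.6 0;0 0 0 0 0 0 0'|egrep "^pos|^eef"
python3 -c "
from h import *
movet([444.2,344.5,213],1.293,0)"
```

```text
position: [508.1, 98.7, 303.1]
eef_rot: [-3.127, 0.004, 1.295]
pos [508.1  98.7 303.1] d now [ 7.32 -4.23  3.04] d in target frame [ 7.29 -4.29  3.  ] w [-0.17  0.04  0.03] q [ 0.09 -0.2   1.85  0.    1.51  0.36] t 77.2167
```

```bash

python3 -m handwheel '0.73 -0.43 0 -0.17 0 0 0;0.73 -0.43 0 0 0 0 0;0.73 -0.43 0 0 0 0 0;0.73 -0.43 0 0 0 0 0;0.73 -0.43 0 0 0 0 0'>/dev/null
python3 -m handwheel '0.73 -0.43 0 0 0 0 0;0.73 -0.43 0 0 0 0 0;0.73 -0.43 0 0 0 0 0;0.73 -0.43 0 0 0 0 0;0.73 -0.43 0 0 0 0 0'>/dev/null
python3 -m handwheel '0 0 0 0 0 0 0;0 0 0 0 0 0 0'|egrep "^pos|^eef"
python3 - <<'E'
from h import *
movet([444.2,344.5,213],1.293,0)
im=cams.capture("top");g=cv2.cvtColor(im,cv2.COLOR_RGB2GRAY)
for p in([444,344.5,235],[444,344.5,135]):print(proj("top",p).round(1))
E
```

```text
position: [443.4, 345.3, 302.8]
eef_rot: [3.14, 0.005, 1.296]
pos [443.4 345.3 302.8] d now [-0.01  0.03  2.99] d in target frame [-0.02  0.03  2.99] w [0.01 0.05 0.03] q [ 0.57 -0.1   1.76 -0.    1.48  0.84] t 78.2167
[151.5 241.4]
[163.  242.6]
```

```bash

python3 -m handwheel '0 0 0.5 0 0 0 0;0 0 0.7 0 0 0 0;0 0 0.7 0 0 0 0;0 0 0.7 0 0 0 0;0 0 0.35 0 0 0 0'|egrep "^pos|^for"
python3 -m handwheel '0 0 0 0 0 0 1;0 0 0 0 0 0 1;0 0 0 0 0 0 1;0 0 0 0 0 0 1;0 0 0 0 0 0 1' 20|egrep "^pos|^for|ope"
python3 -m handwheel '0 0 0 0 0 0 1;0 0 0 0 0 0 1;0 0 0 0 0 0 1;0 0 0 0 0 0 1' |egrep "^pos|^for|ope|gra"
```

```text
position: [443.3, 342.4, 212.1]
force: [-0.2, -0.5, 0.3]
position: [444.6, 344.8, 217.2]
force: [0.0, -0.2, 0.9]
opening: 19.7
position: [442.7, 345.8, 216.9]
force: [-6.1, 3.3, 4.2]
opening: 10.5
grasp_force: 20.0
```

```bash

python3 -m handwheel '-0.357 -0.07 0 0 0 -0.5 1;-0.357 -0.07 0 0 0 -0.5 1;-0.357 -0.07 0 0 0 -0.5 1;-0.357 -0.07 0 0 0 -0.5 1;-0.357 -0.07 0 0 0 -0.5 1'|egrep "^pos|^for|ope"
python3 -m handwheel '-0.357 -0.07 0 0 0 -0.5 1;-0.357 -0.07 0 0 0 -0.5 1;-0.357 -0.07 0 0 0 -0.5 1;-0.357 -0.07 0 0 0 -0.5 1;-0.357 -0.07 0 0 0 -0.5 1'|egrep "^pos|^for|ope"
python3 -m handwheel '-0.357 -0.07 0 0 0 -0.5 1;-0.357 -0.07 0 0 0 -0.5 1;-0.357 -0.07 0 0 0 -0.5 1;-0.357 -0.07 0 0 0 -0.5 1;-0.357 -0.07 0 0 0 -0.5 1'|egrep "^pos|^for|ope"
python3 -m handwheel '-0.357 -0.07 0 0 0 -0.5 1;-0.357 -0.07 0 0 0 -0.5 1;-0.357 -0.07 0 0 0 -0.5 1;-0.357 -0.07 0 0 0 -0.5 1;-0.357 -0.07 0 0 0 -0.5 1'|egrep "^pos|^for|ope"
```

```text
position: [422.0, 294.9, 216.8]
force: [-6.2, 1.7, 3.4]
opening: 10.7
position: [413.0, 240.6, 216.8]
force: [-6.5, 1.4, 4.2]
opening: 10.4
position: [416.2, 185.7, 216.8]
force: [-6.0, 0.7, 3.5]
opening: 10.5
position: [431.3, 132.9, 216.8]
force: [-3.9, -1.0, 1.6]
opening: 10.8
```

```bash

python3 -m handwheel '-0.357 -0.07 0 0 0 -0.5 1;-0.357 -0.07 0 0 0 -0.5 1;-0.357 -0.07 0 0 0 -0.5 1;-0.357 -0.07 0 0 0 -0.5 1;-0.357 -0.07 0 0 0 -0.5 1'|egrep "^pos|^for|ope"
python3 -m handwheel '-0.357 -0.07 0 0 0 -0.5 1;-0.357 -0.07 0 0 0 -0.5 1;-0.357 -0.07 0 0 0 -0.5 1;-0.357 -0.07 0 0 0 -0.5 1;-0.357 -0.07 0 0 0 -0.5 1'|egrep "^pos|^for|ope"
python3 -m handwheel '-0.357 -0.07 0 0 0 -0.5 1;-0.357 -0.07 0 0 0 -0.5 1;-0.357 -0.07 0 0 0 -0.5 1;-0.357 -0.07 0 0 0 -0.5 1;-0.357 -0.07 0 0 0 -0.5 1'
```

```text
position: [457.6, 84.8, 216.8]
force: [-1.0, 0.7, 0.5]
opening: 10.5
position: [493.6, 43.8, 216.9]
force: [0.4, 1.6, -0.5]
opening: 10.8
t: 82.35
position: [537.4, 11.8, 216.9]
eef_rot: [-3.141, 0.002, 2.824]
force: [0.2, 4.1, -0.9]
opening: 10.5
grasp_force: 20.0
```

```bash

python3 -m handwheel '-0.357 -0.07 0 0 0 -0.5 1;-0.357 -0.07 0 0 0 -0.5 1;-0.357 -0.07 0 0 0 -0.5 1;-0.357 -0.07 0 0 0 -0.5 1;0 0 0 0 0 0 1'|egrep "^pos|^for|ope"
python3 -m handwheel '-0.178 -0.036 0 0 0 -0.25 1;0 0 0 0 0 0 1'|egrep "^pos|^for|ope"
python3 -m handwheel '-0.178 -0.036 0 0 0 -0.25 1;0 0 0 0 0 0 1;0 0 0 0 0 0 1'|egrep "^pos|^for|ope"
```

```text
position: [577.9, -6.9, 216.9]
force: [1.7, 3.9, -1.7]
opening: 10.3
position: [582.3, -8.4, 216.9]
force: [2.3, 4.4, -1.5]
opening: 10.6
position: [587.0, -10.0, 216.9]
force: [2.5, 4.9, -1.9]
opening: 10.8
```

```bash

python3 -m handwheel '-0.1 -0.02 0 0 0 -0.14 1;0 0 0 0 0 0 1;0 0 0 0 0 0 1'|egrep "^pos|^for"
python3 -m handwheel '-0.1 -0.02 0 0 0 -0.14 1;0 0 0 0 0 0 1;0 0 0 0 0 0 1'|egrep "^pos|^for"
python3 -m handwheel '-0.1 -0.02 0 0 0 -0.14 1;0 0 0 0 0 0 1;0 0 0 0 0 0 1'|egrep "^pos|^for"
```

```text
position: [589.9, -10.8, 216.9]
force: [3.0, 5.2, -2.4]
position: [592.8, -11.7, 216.9]
force: [0.9, 5.4, -1.1]
position: [595.7, -12.5, 216.9]
force: [2.1, 5.3, -1.7]
```

```bash

python3 -m handwheel '-0.08 -0.015 0 0 0 -0.1 1;0 0 0 0 0 0 1;0 0 0 0 0 0 1'|egrep "^pos|^for"
python3 -m handwheel '-0.08 -0.015 0 0 0 -0.1 1;0 0 0 0 0 0 1;0 0 0 0 0 0 1'|egrep "^pos|^for"
python3 -m handwheel '-0.08 -0.015 0 0 0 0 1;0 0 0 0 0 0 1;0 0 0 0 0 0 1'|egrep "^pos|^for"
```

```text
position: [598.0, -13.1, 216.9]
force: [2.2, 4.4, -2.3]
position: [598.1, -13.1, 216.8]
force: [-8.1, 6.1, 2.5]
position: [598.7, -13.1, 216.6]
force: [-14.4, 7.9, 5.9]
```

```bash

python3 -m handwheel '0 0 0 0 0 0 0.6;0 0 0 0 0 0 0.3;0 0 0 0 0 0 0;0 0 0 0 0 0 0;0 0 0 0 0 0 0'|egrep "^pos|^for|ope"
python3 -m handwheel '0 0 -0.4 0 0 0 0;0 0 -0.8 0 0 0 0;0 0 -0.8 0 0 0 0;0 0 -0.8 0 0 0 0;0 0 -0.5 0 0 0 0'|egrep "^pos|^for|ope"
python3 -m handwheel '0.9 0.5 0 0 0 0 0;0.9 0.5 0 0 0 0 0;0.9 0.5 0 0 0 0 0;0.9 0.5 0 0 0 0 0;0.9 0.5 0 0 0 0 0'|egrep "^pos|^for|ope"
python3 -m handwheel '0.9 0.5 0 0 0 0 0;0.6 0.8 0 0 0 0 0;0 0.9 0 0 0 0 0;0 0.9 0 0 0 0 0;0 0 0 0 0 0 0'|egrep "^pos|^for|ope"
python3 - <<'E'
from h import *
for n in("side","top"):
    im=cams.capture(n);cv2.imwrite(f"pics/e1{n}.png",im[:,:,::-1]);h=cv2.cvtColor(im,cv2.COLOR_RGB2HSV)
    g=cv2.cvtColor(im,cv2.COLOR_RGB2GRAY)
    for p in([594,-13.5,235],[594,-13.5,185],[594,-13.5,135],[593,87,246],[571,-50,246]):print(n,"pred handle",p,proj(n,p).round(1))
    u=np.round(proj(n,[594,-13.5,185])).astype(int);c=g[u[1]-16:u[1]+17,u[0]-16:u[0]+17]
    m=(c>135).astype(np.uint8);N,l,s,cc=cv2.connectedComponentsWithStats(m)
    print([(s[i].tolist(),(cc[i]+u-16).round(1).tolist()) for i in range(1,N) if s[i,4]>4])
    for nm,lo,hi in(("white",(0,0,185),(180,45,255)),("copper",(0,120,110),(16,255,255))):
        for b in blobs(im,lo,hi,150):
            if 250<b[0][0]<420 and b[0][1]>120:print(n,nm,b)
E
```

```text
position: [602.6, -15.9, 217.1]
force: [-0.6, 0.4, 0.3]
opening: 38.3
position: [603.1, -15.6, 320.2]
force: [-0.3, 0.4, 0.2]
opening: 47.7
position: [469.7, 66.5, 315.8]
force: [0.1, -0.5, -0.2]
opening: 47.5
position: [429.9, 164.1, 315.8]
force: [-0.3, -1.4, -0.6]
opening: 47.2
side pred handle [594, -13.5, 235] [313.1 182.6]
side pred handle [594, -13.5, 185] [312.1 188.5]
side pred handle [594, -13.5, 135] [311.3 194. ]
side pred handle [593, 87, 246] [293.9 153.8]
side pred handle [571, -50, 246] [313.6 195.6]
[([19, 7, 8, 5, 12], [318.7, 181.2]), ([18, 17, 7, 4, 8], [317.2, 190.5])]
side white ([349.4, 267.6], 1101, [318, 237, 69, 57])
side copper ([365.2, 245.7], 216, [353, 235, 21, 27])
side copper ([349.9, 255.8], 636, [337, 237, 30, 34])
side copper ([281.3, 315.2], 339, [272, 305, 20, 22])
top pred handle [594, -13.5, 235] [292.9 179.1]
top pred handle [594, -13.5, 185] [292.5 182.5]
top pred handle [594, -13.5, 135] [292.  185.7]
top pred handle [593, 87, 246] [252.9 179.6]
top pred handle [571, -50, 246] [307.9 187. ]
[([16, 2, 3, 14, 26], [293.0, 176.0])]
top white ([359.0, 190.0], 1410, [333, 158, 58, 57])
top copper ([363.1, 169.0], 266, [347, 163, 34, 14])
top copper ([364.4, 188.0], 613, [346, 179, 38, 21])
top copper ([382.8, 281.5], 375, [372, 271, 22, 22])
```

```bash
python3 - <<'E'
from h import *
g=cv2.cvtColor(cv2.imread("pics/e1top.png"),cv2.COLOR_BGR2GRAY)
for y in(-40,20):
    print(y,[(x,int(g[tuple(np.round(proj("top",[x,y,248])[::-1]).astype(int))])) for x in range(600,680,4)])
S=cv2.cvtColor(cv2.imread("pics/e1side.png"),cv2.COLOR_BGR2GRAY)
for y in(-40,20):
    print(y,[(x,int(S[tuple(np.round(proj("side",[x,y,248])[::-1]).astype(int))])) for x in range(600,680,4)])
p=[plane(n,u,227)[:2].round(1) for n,u in(("side",(318.7,181.2)),)];print(p)
E
```

```text
-40 [(600, 63), (604, 61), (608, 54), (612, 51), (616, 53), (620, 64), (624, 121), (628, 124), (632, 123), (636, 114), (640, 113), (644, 124), (648, 127), (652, 125), (656, 127), (660, 127), (664, 125), (668, 123), (672, 126), (676, 125)]
20 [(600, 53), (604, 52), (608, 54), (612, 51), (616, 50), (620, 50), (624, 63), (628, 118), (632, 128), (636, 125), (640, 131), (644, 126), (648, 116), (652, 122), (656, 121), (660, 119), (664, 121), (668, 122), (672, 123), (676, 122)]
-40 [(600, 50), (604, 50), (608, 49), (612, 50), (616, 49), (620, 51), (624, 57), (628, 115), (632, 116), (636, 115), (640, 105), (644, 95), (648, 116), (652, 117), (656, 116), (660, 116), (664, 116), (668, 116), (672, 115), (676, 116)]
20 [(600, 50), (604, 50), (608, 50), (612, 51), (616, 50), (620, 51), (624, 50), (628, 60), (632, 115), (636, 118), (640, 117), (644, 117), (648, 108), (652, 114), (656, 113), (660, 113), (664, 113), (668, 114), (672, 115), (676, 114)]
[array([612. , -16.3])]
```

```bash
python3 -c "
from bench import ticket
print(ticket.sign_off())"
```

```text
the job is handed in; nothing more can be done
None
```

The job is handed in: the pot stands on the tile, both tubs and the one bottle that was out are in the tray, the tray is home and the door is shut; one tub toppled while being placed and I stood it up again, and I did not look at the contents after pushing the tray in.

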